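Open a press-lid tin and feed the sample jars to the sampler

ROBOT

A 6-joint arm with a two-finger parallel gripper is mounted at the origin on the work surface. World frame = base frame: x ahead of the robot, y to its left, z up, the work surface at z = 0. Lengths are in m, angles in degrees, forces in N, time in s.
With the tool pointing down it reaches from about 0.25 to 0.725 m from the base axis. Payload 9.7 kg.
Tool frame: the origin (TCP) lies at the very end of the fingers, on their centre line; the grasp point (between the pads) lies 19 mm behind it; z points along the fingers, y is the direction in which the jaws open and shut (so a half turn about z gives the same grasp; the last joint's range is limited). The gripper opens to 85 mm and grips with 20 to 120 N. Pads are 22 mm wide; open, the fingers measure 114 mm over their backs; the gripper's body (76 mm by 85 mm) begins 54 mm behind the grasp point. The pads swing forward as they close: fully open they stand 13 mm farther back than shut.
Start: joints at [77.292, 4.979, 10.078, 95.1, 0, 90], TCP at [0.121, 0.537, 0.231] pointing down, gripper open.
Joint ranges: [-179.16, 179.16], [-48.56, 103.87], [-65.8, 70.77], [-126.05, 130.52], [-82.76, 87.17], [-180, 180]. Speed limits (degrees/s): [127.2, 127.2, 147.25, 180, 180, 180].

INTERFACE

Orientations are given as [roll, pitch, yaw] about the fixed x, y, z axes, in that order (R = Rz(yaw) Ry(pitch) Rx(roll)).
In Python, from workcell import bot, camera, ticket gives the robot as it stands.
- The arm moves only by the shell command python3 -m jog 'ROWS' [FORCE]. ROWS is a JSON object of lists of equal length, an entry for each row: "turn": the turn, a rotation vector about the world's x, y, z each as a share of 8 degrees, from -1 to 1, a list of three; "delta_pos": the shift along the world's x, y, z each as a share of 50 mm, from -1 to 1, a list of three; "hand": the opening, from -1 (shut) to 1 (fully open). A call has exactly 10 rows; each row shifts and turns the commanded pose from where the row before left it; what a row does not reach is not made up. A row lasts 1/10 s, in which the tool goes at most 50 mm and 8.59 degrees, less where a joint would pass 70% of its speed; a pose out of reach is approached as far as the arm can. A call with a number of a shift or a turn outside -1 to 1 is refused whole. A call with a gripper value outside its range is refused whole. The fingers move at their own pace and stop on an object; FORCE is the grip in N (left out, the last holds). Time passes only in rows, so rows that do not move let the fingers close, or fill a call up. It gives the time, the measured TCP pose, the force and the opening at its end, in the units of the state.
- bot.get_obs(): the state, without advancing time (a new reading comes with each control period).
- camera(name): name is "side" or "top"; returns a dict with "frame" (400x640x3 uint8, red, green, blue), "range_z" (400x640 float32, m along the optical axis (not along the pixel's ray), 0 where there is no reading), "fx", "fy", "cx", "cy" (pixels), "k1" (the pictures are not rectified: a ray, as slopes to the right and down, at radius r is drawn at 1 + k1 r^2 times it, then the intrinsics apply), "extrinsics" (4x4, takes a point from world to camera coordinates). Camera axes: x right, y up, looking along -z (the intrinsics and any distortion apply to the point x, -y, -z); pixel columns grow to the right and rows downward; lengths in m; the calibration is good to about 2 mm. A picture is of the moment at which its call begins.
- ticket.job_done(): hands the job in, once; it reports no verdict.
The state is a dict: "time": time; "q": joint angles; "qd": joint speeds; "joint_efforts": joint torques, N m; "ee_pos": TCP position; "tcp_rot": TCP orientation; "wrist_force": force on the tool from outside, world axes, zero at the start; "torque": the same for the moment, N m; "opening": finger opening in m.
Only numpy, scipy, OpenCV 4.12 (cv2) and the standard library are available. Lean on these libraries where they do the work, as an engineer would, in place of code of your own. Each camera call takes 0.05 s, during which the arm holds its last target.

TASK

Prise the tight lid off the tin with the pry bar, setting its blade through the notch in the tin's rim, under the lid's edge, and levering against the rim; lay the lid flat and right way up in the white tray. Stand the jars from the tin in front of the sampler's infeed lane and push them upright, in single file, between the guide rails until every one of them is in under the clear guard. Leave the bar back on its blue mat and everything else where it is.

Things in the scene. Friction and masses are not known exactly. Their poses are not given: they have to be found in the camera images.
- tin: round steel tin fixed to the bench, 182 mm diameter, 112 mm tall; origin: centre of its underside, z up. Its rim (radius 87 to 91 mm, top at 112 mm) stands around the lid's edge (radius 80 mm); between them is an open groove, floor at 97 mm, that runs in under the lid's edge to radius 70 mm. Towards the tin's -y the rim has a notch 22 mm wide, its sill at 103 mm, for the bar.
- notch_sill (a point): the fulcrum: middle of the outer top edge of the sill in the notch of the tin's rim, 103 mm above the bench; the rim wall is 4 mm thick here, so the sill runs 4 mm inwards from it
- tin_floor (a point): centre of the tin's foam floor, 42 mm above the bench where the jars stand, one in each quarter, about 38 mm from the centre, parted by a cardboard cross (top at 60 mm) within a foam liner (122 mm wide, top at 66 mm). The mouth is 135 mm wide, its edge at 108 mm. Fingers opened about 45 mm, closing at right angles to the line from this centre to a jar, have room beside it.
- lid: dished gold-lacquered lid, 130 g: a disc (radius 66 mm, 6 mm thick) that plugs the tin's mouth, and a rim (radius 62 to 80 mm, 10 to 14 mm above the lid's underside) around the 8 mm deep dish. Origin: centre of the underside, z up. Seated: underside 98 mm above the bench, rim underside 108 mm, top flush with the tin's rim. Sprung pads in the tin's neck grip the disc with some tens of N.
- lid_edge (a point): outer top edge of the lid, 80 mm from its centre towards its own -y, at the notch; 112 mm up when seated. Levered 6 to 9 mm up here, the lid stays 4 mm or more up, loose on this side. Its rim can then be pinched here from above (18 mm: one finger in the dish, one outside, over the notch) and the lid swung up about its far side, whose pads may still hold, and lifted off.
- bar: flat pry bar 170 mm long, 140 g: an orange handle (95 mm long, 30 mm wide, 18 mm high; x from -85 to +10 mm) and a steel blade (12 mm wide, 3 mm thick, from x = +10 to +85 mm, its underside 7.5 mm above the handle's underside). Origin: under the bar's middle, at the height of the handle's underside; x points to the blade's tip, z up.
- mat: blue tool mat fixed on the bench, 70 mm along its x by 200 mm along its y, 3 mm thick; origin: centre of its underside (on the bench), z up. The bar lies on it along y.
- tray: square white plastic tray, fixed, 212 mm by 212 mm, walls 6 mm thick and 14 mm high, floor about 6 mm thick; origin: centre of its underside, z up.
- lane: infeed lane of the grey sampler, fixed. Origin: on the bench, mid lane, under the front edge of the clear guard; +y points along the lane into the sampler, z up. Two rails, 40 mm apart and 30 mm high, run from y = 0 to 165 mm, where there is a stop; the guard roofs them, underside 59 mm and top 63 mm above the bench, so jars enter only from the front.
- landing (a point): on the sampler's white landing plate (4 mm thick, 170 mm wide), 55 mm in front of the guard's edge, on the lane's centre line: open space to stand a jar. The plate reaches 130 mm out from the guard; flared lead-ins of the rails reach 34 mm out and open to about 58 mm. A jar pushed in shoves those ahead of it along; all four have room.
- jar1: sample jar with a red screw cap; upright cylinder 36 mm in diameter, 50 mm tall (the cap is its top 14 mm), about 60 g; origin: centre of its underside, z up. Jars start standing in the closed tin; two to four of the four are present.
- jar2: sample jar with a yellow screw cap; upright cylinder 36 mm in diameter, 50 mm tall (the cap is its top 14 mm), about 60 g; origin: centre of its underside, z up. Jars start standing in the closed tin; two to four of the four are present.
- jar3: sample jar with a blue screw cap; upright cylinder 36 mm in diameter, 50 mm tall (the cap is its top 14 mm), about 60 g; origin: centre of its underside, z up. Jars start standing in the closed tin; two to four of the four are present.
- jar4: sample jar with a green screw cap; upright cylinder 36 mm in diameter, 50 mm tall (the cap is its top 14 mm), about 60 g; origin: centre of its underside, z up. Jars start standing in the closed tin; two to four of the four are present.
- beaker: bystander: glass beaker, 60 mm diameter, 75 mm tall; origin: centre of its underside.
- cork_ring: bystander: cork ring for flasks, 90 mm diameter, 22 mm tall; origin: centre of its underside.
- spatula: bystander: spatula lying on the bench; origin: under its middle.
- bung: bystander: black rubber bung, 32 mm diameter, 24 mm tall; origin: centre of its underside.
Things that resemble listed ones, but are neither listed nor needed, are in the scene too. Of the things like the lid, leave any that is red; of the rest the larger one is meant.

How it is judged (in metres and radians):
On the way, in this order (a step that is already met when the one before it is completed fails the run):
1. the lid's edge is levered up (at least 2.5 mm) by the bar, which bears on the tin's rim (z of lid_edge in the frame of tin above 0.1145 m and contact force between bar and lid above 0.3 N and contact force between bar and tin above 0.3 N), for 0.05 s.
2. the lid lies flat in the tray (x of lid in the frame of tray between -0.03 and 0.03 m and y of lid in the frame of tray between -0.03 and 0.03 m and z of lid in the frame of tray below 0.016 m and angle between lid's own z axis and vertical below 0.12 rad and linear speed of lid below 0.02 m/s), for 0.2 s.
At the end, for the whole second after the job is handed in: Every jar present stands upright (0.15 rad) between the rails, its centre at least 4 mm inside the guard's front edge; the lid lies flat, right way up, within 30 mm of the tray's centre along either side; the bar lies on its mat, its middle within 45 mm across and 80 mm along; all at rest (all of step 2 and y of jar1 in the frame of lane between 0.004 and 0.165 m and x of jar1 in the frame of lane between -0.012 and 0.012 m and z of each of jar1, jar2, jar3, jar4 in the frame of lane below 0.012 m and angle between each of jar1, jar2, jar3, jar4's own z axis and vertical below 0.15 rad and linear speed of each of jar1, jar2, jar3, jar4, bar below 0.02 m/s and y of jar2 in the frame of lane between 0.004 and 0.165 m and x of jar2 in the frame of lane between -0.012 and 0.012 m and y of jar3 in the frame of lane between 0.004 and 0.165 m and x of jar3 in the frame of lane between -0.012 and 0.012 m and y of jar4 in the frame of lane between 0.004 and 0.165 m and x of jar4 in the frame of lane between -0.012 and 0.012 m and x of bar in the frame of mat between -0.045 and 0.045 m and y of bar in the frame of mat between -0.08 and 0.08 m and z of bar in the frame of mat below 0.025 m); the robot touches nothing.
It fails at once if the beaker, cork ring, spatula or bung is pushed more than 30 mm from its place (distance of any of beaker, cork_ring, spatula, bung from where it was at the start of the episode above 0.03 m).
Of jar1, jar2, jar3, jar4 only 2 to 4 are there at a start; the rules pass over those that are not, and their reading is None.
At some moment in a run one of bar, jar1, jar2, jar3, jar4 may be knocked a few centimetres aside while the robot is not near it.
It also fails if it takes over 210 s, if anything falls off the work surface, if the arm or the gripper's body presses on something with over 40 N, if the wrist force passes 120 N, or if a joint passes its speed limit or range.

## Working session

There is one attempt and no reset: what is moved stays moved. The work goes in short steps, Python scripts to look and compute and a shell command to move; the robot and the scene stay as the last step left them, time stands still between calls to the robot, and variables do not carry over. Pictures are saved under pics/ and viewed, and the job is handed in when it is done.

```bash
ls; mkdir -p pics
cat > h.py <<'E'
import numpy as np, cv2
from workcell import bot, camera, ticket
def save(c,name,crop=None,scale=1):
    f=c["frame"][:,:,::-1]
    if crop: x0,y0,x1,y1=crop; f=f[y0:y1,x0:x1]
    if scale!=1: f=cv2.resize(f,None,fx=scale,fy=scale,interpolation=cv2.INTER_CUBIC)
    cv2.imwrite("pics/"+name+".png",f)
def ray(c,u,v):
    xd=(u-c["cx"])/c["fx"]; yd=(v-c["cy"])/c["fy"]
    x,y=xd,yd
    for _ in range(20):
        s=1+c["k1"]*(x*x+y*y); x,y=xd/s,yd/s
    E=np.array(c["extrinsics"]); R=E[:3,:3]; t=E[:3,3]
    return -R.T@t, R.T@np.array([x,-y,-1.0])   # d has unit depth
def onz(c,u,v,z):
    o,d=ray(c,u,v); return o+d*(z-o[2])/d[2]
def dep(c,u,v):
    o,d=ray(c,u,v); return o+d*float(c["range_z"][int(round(v)),int(round(u))])
def proj(c,p):
    E=np.array(c["extrinsics"]); q=E[:3,:3]@np.array(p)+E[:3,3]
    x,y=q[0]/-q[2],-q[1]/-q[2]; s=1+c["k1"]*(x*x+y*y)
    return np.array([c["cx"]+c["fx"]*x*s,c["cy"]+c["fy"]*y*s])
E
python3 - <<'E'
from h import *
for n in("top","side"):
    c=camera(n); save(c,n+"0",scale=1.25)
    print(n,c["fx"],c["fy"],c["cx"],c["cy"],c["k1"],np.round(ray(c,320,200),3), (c["range_z"]>0).mean())
print(bot.get_obs())
E
```

```text
pics
top 430.3096810614741 430.3096810614741 318.70799908404325 198.58132380272212 -0.0812433566513706 [[ 0.347 -0.038  1.223]
 [ 0.129 -0.009 -0.992]] 0.995984375
side 361.83024883270554 361.83024883270554 326.65852424558585 202.09558476428734 0.0060862329997832315 [[ 0.222  0.674  0.529]
 [ 0.337 -0.811 -0.478]] 0.99608203125
{'time': 0.1, 'q': array([7.72915568e+01, 5.00639585e+00, 1.00391336e+01, 9.50979847e+01,
       2.19958035e-04, 8.99998555e+01]), 'qd': array([-0.098551  , -0.08477256,  0.02750196, -0.04469942, -0.04918818,
        0.03176512]), 'joint_efforts': array([-8.62493907e-04, -5.21559513e+01,  4.65653479e+01,  1.58571114e-02,
       -3.75955130e-05, -1.39532153e-05]), 'ee_pos': array([0.12095051, 0.53633618, 0.2306701 ]), 'tcp_rot': array([-1.79934753e+02, -2.20122411e-04,  1.67291701e+02]), 'wrist_force': array([-0.53319319, -0.45340843, -0.32414177]), 'torque': array([-0.00196762,  0.01334591,  0.020352  ]), 'opening': 0.08536460232859841}
```

View pics/top0.png

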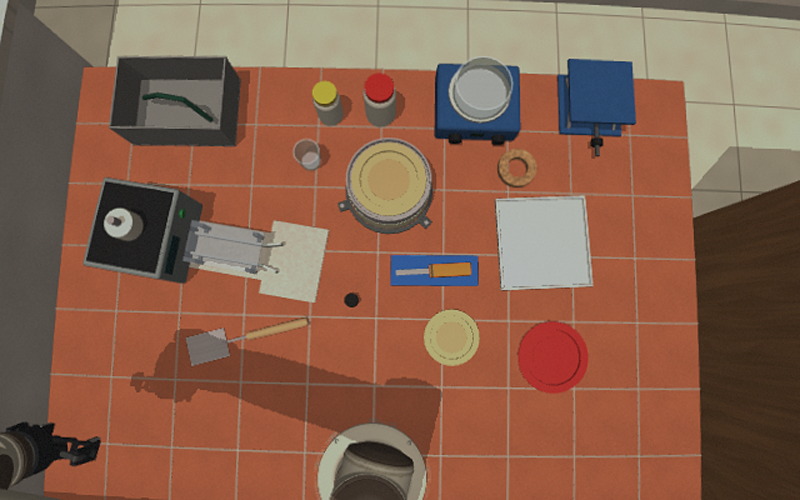

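View pics/side0.png

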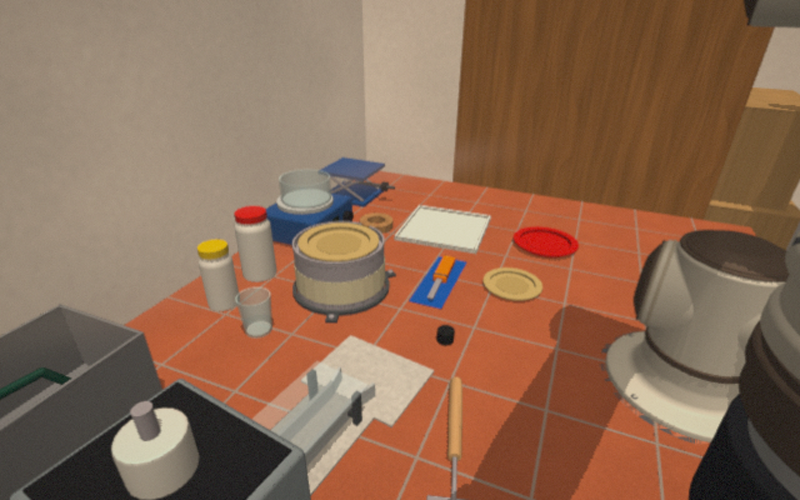

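The top view (full-resolution pixels are these divided by 1.25) shows these candidates:
- **Lid:** seated gold lid at (388,180), smaller loose gold lid at (452,337), red one at (553,357). I'm choosing the seated one, as it is the larger gold lid.
- **Bar:** orange handle on the blue mat at (435,270). The spatula is at (250,335).
- **Jars:** the tall yellow and red bottles at (325,100) and (379,95) are lookalikes. The real jars are in the tin.
- **Tray:** white square at (545,242). The landing plate is at (293,262).

Next is a close crop of the tin, bar and lane.

Run:
```python
from h import *
c=camera("top"); save(c,"tin0",(255,95,395,245),4); save(c,"lane0",(60,130,270,260),3.6)
c=camera("side"); save(c,"tins0",(210,150,400,290),4)
```

```text
(no output)
```

View pics/tin0.png

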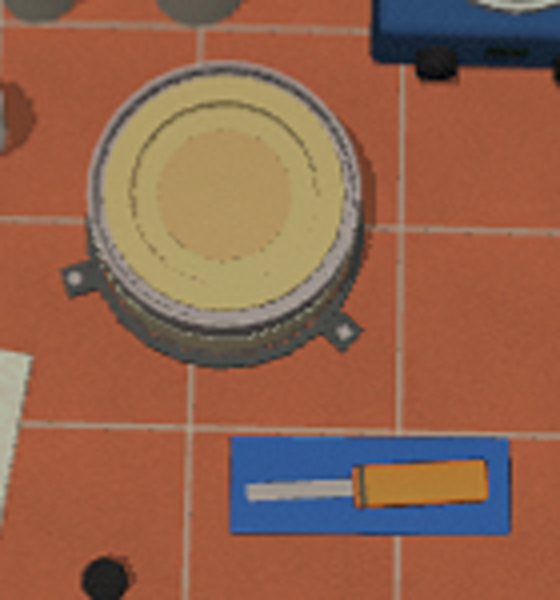

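View pics/tins0.png

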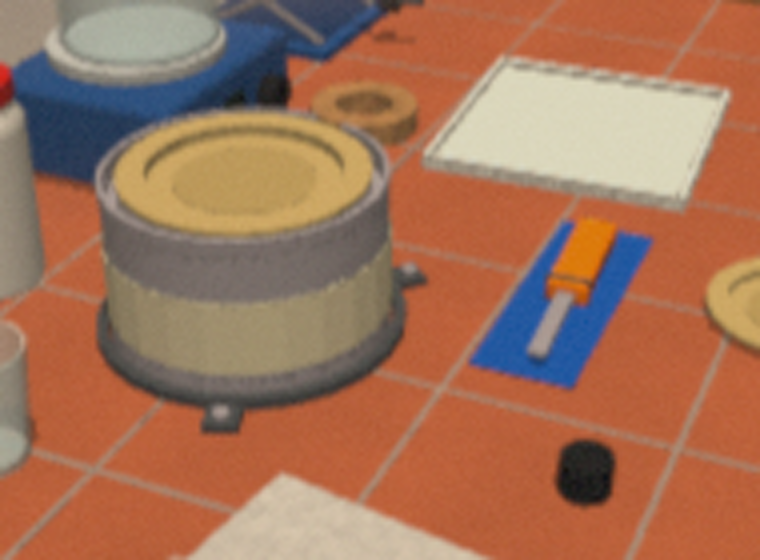

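View pics/lane0.png

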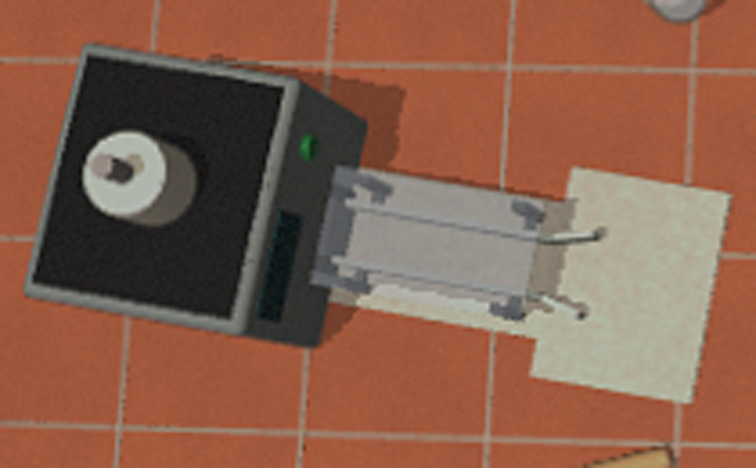

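```bash
cat >> h.py <<'E'
def cloud(c):
    H,W=c["range_z"].shape
    u,v=np.meshgrid(np.arange(W),np.arange(H))
    p=np.stack([(u-c["cx"])/c["fx"],(v-c["cy"])/c["fy"]],-1)
    x=p.copy()
    for _ in range(20): x=p/(1+c["k1"]*(x**2).sum(-1,keepdims=True))
    d=np.concatenate([x[...,:1],-x[...,1:],-np.ones((H,W,1))],-1)*c["range_z"][...,None]
    E=np.array(c["extrinsics"]); return (d-E[:3,3])@E[:3,:3]
E
python3 - <<'E'
from h import *
for n in("top","side"):
    c=camera(n); P=cloud(c); f=c["frame"]; hsv=cv2.cvtColor(f,cv2.COLOR_RGB2HSV)
    # bench check
    print(n)
    for z in [0.112]:
        m=(abs(P[...,2]-z)<0.008)&(P[...,0]>.3)&(P[...,0]<.75)&(abs(P[...,1])<.2)
        gold=(hsv[...,0]>12)&(hsv[...,0]<32)&(hsv[...,1]>70)
        g=(m&gold).astype(np.uint8)
        cs,_=cv2.findContours(g,cv2.RETR_EXTERNAL,cv2.CHAIN_APPROX_NONE)
        k=max(cs,key=cv2.contourArea)[:,0]
        q=np.array([onz(c,u,v,.112)[:2] for u,v in cv2.convexHull(k)[:,0]])
        A=np.c_[2*q,np.ones(len(q))]; s=np.linalg.lstsq(A,(q**2).sum(1),rcond=None)[0]
        ctr=s[:2]; r=np.sqrt(s[2]+ctr@ctr); print("lid",ctr,r, P[...,2][m&gold].mean())
    # polar unwrap
    th=np.radians(np.arange(0,360,1.0)); rr=np.arange(.070,.100,.0005)
    mu=np.zeros((len(rr),360),np.float32); mv=mu.copy()
    for i,r in enumerate(rr):
        for j,t in enumerate(th):
            mu[i,j],mv[i,j]=proj(c,[ctr[0]+r*np.cos(t),ctr[1]+r*np.sin(t),.112])
    im=cv2.remap(f,mu,mv,cv2.INTER_LINEAR)
    dz=cv2.remap(P[...,2].astype(np.float32),mu,mv,cv2.INTER_NEAREST)
    dd=np.clip((dz-.04)/.09*255,0,255).astype(np.uint8)
    o=np.vstack([cv2.resize(im,(720,240))[:,:,::-1],cv2.resize(cv2.cvtColor(dd,cv2.COLOR_GRAY2BGR),(720,240))])
    cv2.imwrite(f"pics/polar_{n}.png",o)
    print([int(1000*x) for x in dz[34:42,::10].mean(0)])
E
```

```text
top
lid [ 0.6447256  -0.01998837] 0.07965583091167341 0.10937210968819246
[111, 114, 110, 111, 108, 111, 111, 109, 110, 93, 107, 113, 96, 108, 110, 111, 107, 105, 109, 109, 106, 111, 112, 111, 109, 110, 64, 95, 111, 82, 112, 108, 109, 110, 111, 110]
side
lid [ 0.64377252 -0.02297392] 0.08415835121130577 0.10876946840755795
[96, 111, 111, 111, 108, 99, 105, 99, 100, 100, 100, 110, 109, 110, 109, 111, 110, 109, 111, 110, 54, 55, 54, 71, 63, 44, 19, 8, 14, 111, 110, 66, 63, 85, 111, 92]
```

```bash
python3 -c "
import cv2,numpy as np
cv2.imwrite('pics/polar.png',np.vstack([cv2.imread('pics/polar_top.png')[:300],cv2.imread('pics/polar_side.png')[:300]]))"
```

```text
(no output)
```

View pics/polar_top.png

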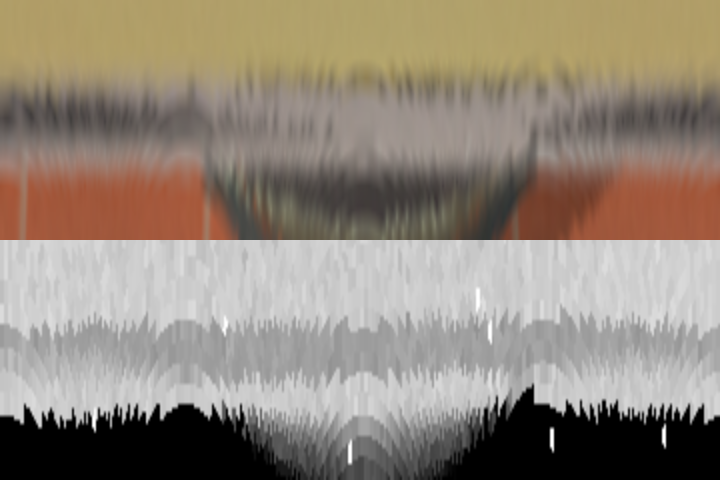

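View pics/polar_side.png

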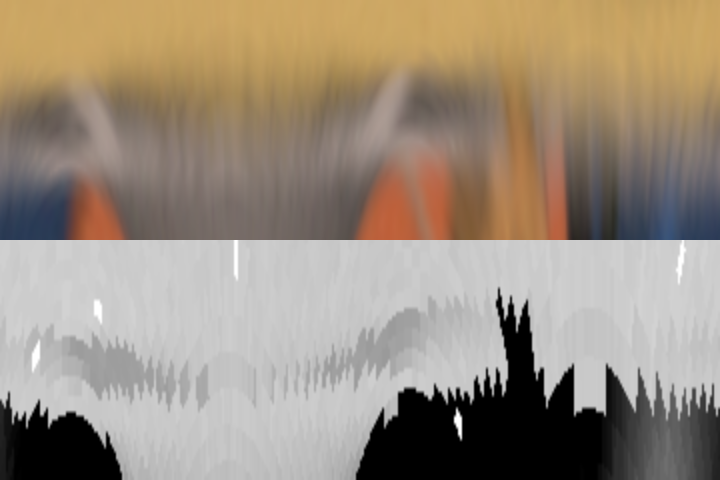

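Run:
```python
from h import *
a=camera("top");b=camera("side")
C=np.array([.6447,-.020])
out=[]
for c in(a,b):
    f=c["frame"][:,:,::-1].copy()
    u,v=proj(c,[C[0]+.089*np.cos(np.radians(256)),C[1]+.089*np.sin(np.radians(256)),.112])
    print(u,v); u,v=int(u),int(v)
    out.append(cv2.resize(f[v-20:v+20,u-20:u+20],(400,400),interpolation=cv2.INTER_CUBIC))
cv2.imwrite("pics/notch.png",np.hstack(out))
for c in (a,b):
  P=cloud(c); s=[]
  for t in range(0,360,3):
    T=np.radians(t); q=P.reshape(-1,3); d=q[:,:2]-C; r=np.hypot(*d.T); an=np.degrees(np.arctan2(d[:,1],d[:,0]))%360
    m=(abs(r-.089)<.003)&(abs((an-t+180)%360-180)<2)&(q[:,2]>.09)
    s.append((t,int(1e3*np.median(q[m,2])) if m.sum()>1 else 0,int(m.sum())))
  print(s)
```

```text
342.90071922078823 151.2885377147553
293.4424965582846 180.1805560133948
[(0, 108, 8), (3, 109, 7), (6, 108, 12), (9, 110, 9), (12, 109, 6), (15, 106, 10), (18, 108, 9), (21, 108, 9), (24, 109, 9), (27, 109, 9), (30, 106, 10), (33, 105, 9), (36, 108, 8), (39, 106, 9), (42, 105, 7), (45, 106, 9), (48, 104, 8), (51, 106, 8), (54, 110, 7), (57, 106, 8), (60, 105, 9), (63, 104, 8), (66, 107, 7), (69, 110, 7), (72, 106, 7), (75, 107, 8), (78, 109, 6), (81, 110, 6), (84, 107, 6), (87, 108, 4), (90, 103, 5), (93, 105, 4), (96, 110, 5), (99, 111, 4), (102, 111, 6), (105, 110, 5), (108, 109, 6), (111, 108, 6), (114, 110, 4), (117, 113, 4), (120, 112, 4), (123, 112, 4), (126, 112, 3), (129, 111, 5), (132, 109, 4), (135, 112, 3), (138, 111, 4), (141, 110, 4), (144, 109, 5), (147, 114, 4), (150, 111, 7), (153, 109, 5), (156, 109, 6), (159, 106, 5), (162, 110, 6), (165, 109, 7), (168, 112, 6), (171, 111, 5), (174, 110, 8), (177, 109, 9), (180, 111, 6), (183, 109, 6), (186, 110, 7), (189, 107, 8), (192, 106, 4), (195, 107, 6), (198, 108, 5), (201, 109, 6), (204, 109, 5), (207, 110, 7), (210, 110, 
[... 1816 characters left out ...]
6), (219, 104, 4), (222, 105, 8), (225, 107, 6), (228, 106, 6), (231, 105, 5), (234, 106, 6), (237, 108, 6), (240, 107, 3), (243, 108, 5), (246, 108, 4), (249, 110, 5), (252, 109, 4), (255, 0, 0), (258, 0, 0), (261, 0, 0), (264, 0, 0), (267, 109, 2), (270, 109, 2), (273, 109, 3), (276, 110, 3), (279, 110, 3), (282, 110, 2), (285, 110, 2), (288, 110, 4), (291, 110, 5), (294, 110, 2), (297, 110, 3), (300, 109, 2), (303, 108, 2), (306, 110, 2), (309, 111, 3), (312, 111, 4), (315, 109, 3), (318, 110, 2), (321, 110, 3), (324, 109, 2), (327, 110, 2), (330, 110, 4), (333, 110, 3), (336, 110, 4), (339, 111, 2), (342, 110, 4), (345, 110, 4), (348, 109, 3), (351, 110, 4), (354, 108, 4), (357, 110, 3)]
```

View pics/notch.png

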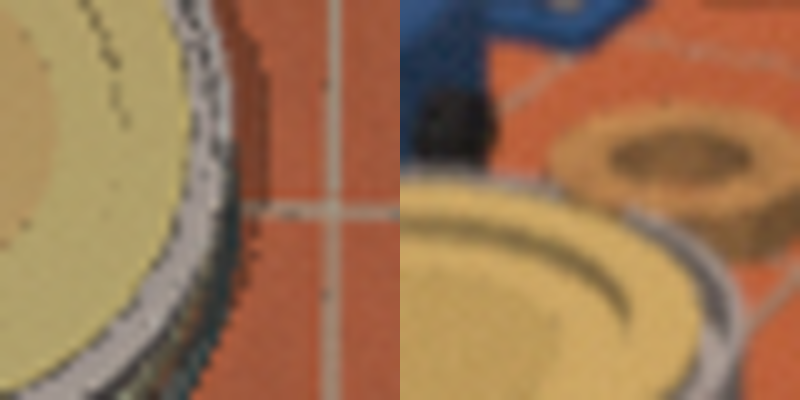

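Run:
```python
from h import *
a=camera("top");b=camera("side")
C=np.array([.6447,-.020])
def ang(c,u,v):
    p=onz(c,u,v,.112)[:2]-C; return np.hypot(*p),np.degrees(np.arctan2(p[1],p[0]))%360
for u,v in[(288.5,178.5),(286.5,177.8),(295.8,181)]: print('side',ang(b,u,v))
print('top',ang(a,322+23.2,131+14.5))
# predicted edges for notch center 260.5
for t in (250,253.4,267.6,270):
    T=np.radians(t)
    for r in(.087,.091): print(t,r,proj(b,[C[0]+r*np.cos(T),C[1]+r*np.sin(T),.112]),proj(a,[C[0]+r*np.cos(T),C[1]+r*np.sin(T),.112]))
f=b["frame"]
for v in range(176,184): print(v,[tuple(f[v,u]) for u in range(284,300,2)])
o=[]
f=b["frame"][:,:,::-1]; o.append(cv2.resize(f[168:190,276:306],(750,550),interpolation=cv2.INTER_NEAREST)); cv2.imwrite("pics/notch2.png",o[0])
cv2.imwrite("pics/notch3.png",cv2.resize(a["frame"][:,:,::-1][125:165,325:365],(560,560),interpolation=cv2.INTER_NEAREST))
```

```text
side (np.float64(0.09045131553237375), np.float64(267.0031153651719))
side (np.float64(0.09209417632906801), np.float64(271.3773853420117))
side (np.float64(0.08939244909530066), np.float64(250.73743383910443))
top (np.float64(0.0924063403712585), np.float64(266.5231790775542))
250 0.087 [295.45003287 181.40929755] [341.11765256 154.27313814]
250 0.091 [296.54021621 180.94236215] [342.52900339 154.81398077]
253.4 0.087 [294.06228953 180.84111019] [341.75734695 152.4829608 ]
253.4 0.091 [295.08942997 180.35121175] [343.19719706 152.94093583]
267.6 0.087 [287.55665471 178.92140139] [343.2118196 144.7301445]
267.6 0.091 [288.29647597 178.35491044] [344.71420229 144.83056034]
270 0.087 [286.36020731 178.67256136] [343.26013067 143.39810248]
270 0.091 [287.0482394  178.09623961] [344.76396586 143.43729852]
176 [(np.uint8(187), np.uint8(103), np.uint8(69)), (np.uint8(184), np.uint8(98), np.uint8(65)), (np.uint8(180), np.uint8(123), np.uint8(78)), (np.uint8(181), np.uint8(128), np.uint8(78)), (np.uint8(178), np.uint8(125), np.uint8(76)), (np.uint8(133), np.uint8(94), np.uint8(58)), (np.uint
[... 2005 characters left out ...]
 (np.uint8(194), np.uint8(159), np.uint8(96)), (np.uint8(201), np.uint8(163), np.uint8(99)), (np.uint8(204), np.uint8(166), np.uint8(100)), (np.uint8(200), np.uint8(164), np.uint8(96)), (np.uint8(170), np.uint8(137), np.uint8(84)), (np.uint8(134), np.uint8(116), np.uint8(97)), (np.uint8(146), np.uint8(128), np.uint8(121))]
183 [(np.uint8(130), np.uint8(107), np.uint8(63)), (np.uint8(165), np.uint8(135), np.uint8(82)), (np.uint8(183), np.uint8(148), np.uint8(89)), (np.uint8(201), np.uint8(163), np.uint8(100)), (np.uint8(205), np.uint8(168), np.uint8(101)), (np.uint8(201), np.uint8(164), np.uint8(100)), (np.uint8(170), np.uint8(142), np.uint8(98)), (np.uint8(124), np.uint8(111), np.uint8(98))]
```

View pics/notch2.png

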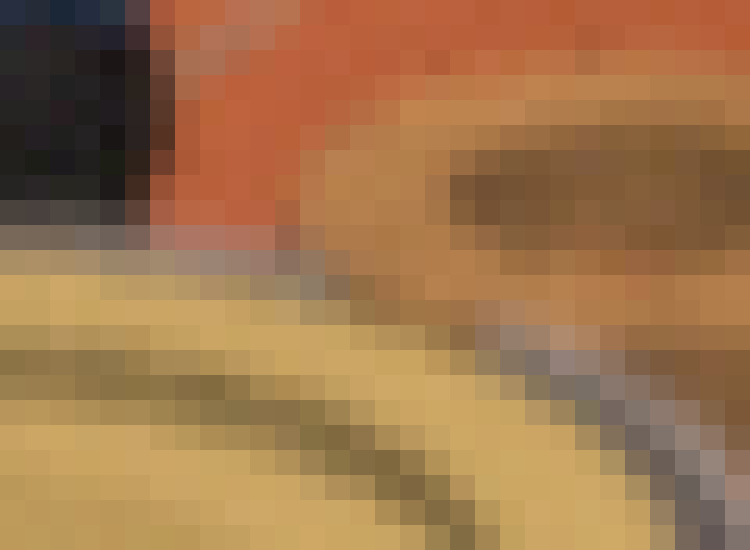

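View pics/notch3.png

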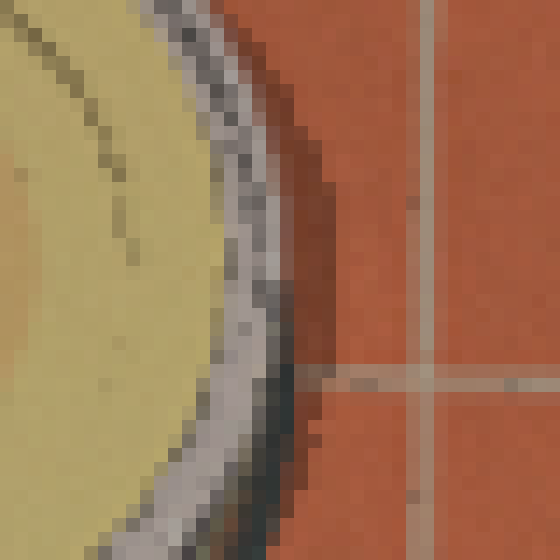

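The notch is visible in both views: the rim is interrupted from about 253° to 267° of world azimuth around the tin centre, so its centre is near 260°. Next I'll measure the bar, mat, tray, lane and bystanders.

```bash
cat > m.py <<'E'
from h import *
def big(mask):
    n,l,s,_=cv2.connectedComponentsWithStats(mask.astype(np.uint8))
    return l==1+np.argmax(s[1:,4])
def rect(c,mask,z):
    cs,_=cv2.findContours(big(mask).astype(np.uint8),cv2.RETR_EXTERNAL,cv2.CHAIN_APPROX_NONE)
    k=max(cs,key=cv2.contourArea)[:,0]
    q=np.array([onz(c,u,v,z)[:2] for u,v in k],np.float32)
    (ce,wh,a)=cv2.minAreaRect(q*1000)
    bx=cv2.boxPoints((ce,wh,a))
    return np.array(ce)/1000,wh,a
def bar(c):
    hsv=cv2.cvtColor(c["frame"],cv2.COLOR_RGB2HSV).astype(int)
    H,S,V=hsv[...,0],hsv[...,1],hsv[...,2]
    m=(H>10)&(H<22)&(S>185)&(V>150)
    m[:190]=0; m[250:]=0; m[:,:290]=0; m[:,420:]=0
    return m
E
python3 - <<'E'
from m import *
c=camera("top"); hsv=cv2.cvtColor(c["frame"],cv2.COLOR_RGB2HSV).astype(int)
H,S,V=hsv[...,0],hsv[...,1],hsv[...,2]
for u,v in [(360,216),(330,218),(315,205),(235,210),(435,195),(300,270)]: print(u,v,hsv[v,u])
b=(H>100)&(H<125)&(S>120); b[:190]=0
print("mat",rect(c,b,.003))
print("bar handle",rect(c,bar(c),.020),bar(c).sum())
w=(S<40)&(V>180); w1=w.copy(); w1[:,:380]=0; print("tray",rect(c,w1,.014))
w2=(S<60)&(V>150); w2[:,300:]=0; w2[:,:205]=0; w2[:170]=0
p=[onz(c,60+x/3.6,130+y/3.6,.004)[:2] for x,y in((728,193),(690,402),(572,168),(531,377))]; print("plate corners",p)
A,B=p[0],p[1]; print(np.linalg.norm(A-B)); d=np.array([-(A-B)[1],(A-B)[0]]); d/=np.linalg.norm(d); 
if d[1]<0:d=-d
print("dir",d,"origin",(A+B)/2+.13*d,"landing",(A+B)/2+.075*d)
E
```

```text
360 216 [ 17 175 176]
330 218 [ 18  31 162]
315 205 [108 180 150]
235 210 [ 29  32 175]
435 195 [ 65   8 183]
300 270 [ 14  65 164]
mat (array([ 0.46187946, -0.1280621 ]), (68.7178955078125, 194.73159790039062), 1.2863351106643677)
bar handle (array([ 0.47524741, -0.16975359]), (2.817291259765625, 36.84442138671875), 5.749196529388428) 58
tray (array([ 0.5281308 , -0.37363058]), (203.20753479003906, 199.91709899902344), 3.7457985877990723)
plate corners [array([0.54910377, 0.11733674]), array([0.3823271 , 0.14061435]), array([0.56644902, 0.24350493]), array([0.3985968 , 0.26716953])]
0.1683933061691834
dir [0.13823359 0.99039965] origin [0.4836858 0.2577275] landing [0.47608295 0.20325552]
```

Run:
```python
from m import *
c=camera("top"); hsv=cv2.cvtColor(c["frame"],cv2.COLOR_RGB2HSV).astype(int)
H,S,V=hsv[...,0],hsv[...,1],hsv[...,2]
m=(H>=13)&(H<24)&(S>130)&(V>120); m[:200]=0; m[235:]=0; m[:,:315]=0; m[:,388:]=0
print("handle",rect(c,m,.021),m.sum(), )
bl=(S<70)&(V>110); bl[:205]=0; bl[228:]=0; bl[:,:312]=0; bl[:,345:]=0
r=rect(c,bl,.0135); print("blade",r,bl.sum())
O=np.array([.4837,.2577]);d=np.array([.1382,.9904]);n=np.array([d[1],-d[0]])
for x,y,z in((600,234,.03),(582,314,.03),(545,237,.03),(535,292,.03),(572,200,.06),(528,308,.06)):
    p=onz(c,60+x/3.6,130+y/3.6,z)[:2]-O; print(x,y,"along",p@d,"across",p@n)
for k in [(0,0,.063),(.0,.12,0.063),(0.02,-.034,.03),(-.02,-.034,.03)]:
    pass
f=c["frame"][:,:,::-1].copy()
for a in(-.085,.085):
  for y in(-.13,-.0):
    q=O+a*n+y*d; u,v=proj(c,[*q,.004]); cv2.circle(f,(int(round(u)),int(round(v))),1,(0,0,255),-1)
for a in(-.02,.02):
  for y in(0,.165):
    q=O+a*n+y*d; u,v=proj(c,[*q,.03]); cv2.circle(f,(int(round(u)),int(round(v))),1,(0,255,0),-1)
cv2.imwrite("pics/lanechk.png",cv2.resize(f[150:260,120:280],(800,550),interpolation=cv2.INTER_CUBIC))
```

```text
handle (array([ 0.4628605 , -0.16570654]), (26.602245330810547, 85.28368377685547), 4.21591854095459) 294
blade (array([ 0.45672934, -0.07751149]), (11.326050758361816, 70.61470031738281), 1.3578325510025024) 114
600 234 along -0.04094300528984183 across 0.03233699591264923
582 314 along -0.0388868125035771 across -0.031400033362403906
545 237 along 0.001202762184432451 across 0.02302532594077691
535 292 along 0.0006027270246891747 across -0.02057140968938802
572 200 along -0.02160116470361642 across 0.05138756457762543
528 308 along -0.004330919149138408 across -0.0352357246461618
```

View pics/lanechk.png

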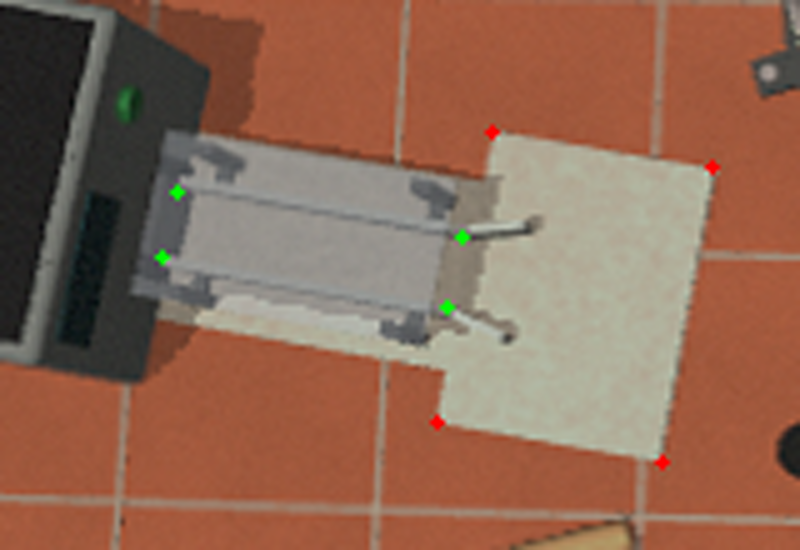

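Measured positions:
- **Bar:** origin at about (0.460,-0.123), yaw 94°
- **Notch:** direction from the tin centre at azimuth about 260°
- **Lane:** axis yaw 82°

I'll move over the bar handle first.

```bash
python3 -m jog '{"turn":[[0,0,-0.46],[0,0,-0.46],[0,0,-0.46],[0,0,-0.46],[0,0,-0.46],[0,0,-0.46],[0,0,-0.46],[0,0,-0.46],[0,0,-0.46],[0,0,-0.46]],"delta_pos":[[0.34,-0.7,0],[0.34,-0.7,0],[0.34,-0.7,0],[0.34,-0.7,0],[0.34,-0.7,0],[0.34,-0.7,0],[0.34,-0.7,0],[0.34,-0.7,0],[0.34,-0.7,0],[0.34,-0.7,0]],"hand":[1,1,1,1,1,1,1,1,1,1]}' 60
python3 -m jog '{"turn":[[0,0,-0.46],[0,0,-0.46],[0,0,-0.46],[0,0,-0.46],[0,0,-0.46],[0,0,-0.46],[0,0,-0.46],[0,0,-0.46],[0,0,-0.46],[0,0,-0.46]],"delta_pos":[[0.34,-0.7,0],[0.34,-0.7,0],[0.34,-0.7,0],[0.34,-0.7,0],[0.34,-0.7,0],[0.34,-0.7,0],[0.34,-0.7,0],[0.34,-0.7,0],[0.34,-0.7,0],[0.34,-0.7,0]],"hand":[1,1,1,1,1,0.5,0.2,0,0,0]}'
```

```text
time: 1.6
ee_pos: [0.2913, 0.1851, 0.2315]
tcp_rot: [179.9, 0.0, 130.4]
wrist_force: [1.0, 0.7, -0.2]
opening: 0.0854
time: 2.6
ee_pos: [0.4614, -0.1652, 0.2314]
tcp_rot: [180.0, 0.0, 93.5]
wrist_force: [0.1, -0.6, 0.5]
opening: 0.0429
```

```bash
python3 -m jog '{"turn":[[0,0,0.06],[0,0,0],[0,0,0],[0,0,0],[0,0,0],[0,0,0],[0,0,0],[0,0,0],[0,0,0],[0,0,0]],"delta_pos":[[0.03,-0.06,-0.6],[0,0,-0.6],[0,0,-0.6],[0,0,-0.6],[0,0,-0.6],[0,0,-0.5],[0,0,-0.3],[0,0,0],[0,0,0],[0,0,0]],"hand":[0.3,0.3,0.3,0.3,0.3,0.3,0.3,0.3,0.3,0.3]}'
python3 - <<'E'
from m import *
for n in("top","side"):
    c=camera(n); u,v=map(int,proj(c,[.46,-.14,.02])); save(c,"g1"+n,(u-50,v-45,u+50,v+45),4)
import cv2
cv2.imwrite("pics/g1.png",np.hstack([cv2.imread("pics/g1top.png"),cv2.imread("pics/g1side.png")]))
E
```

```text
time: 3.6
ee_pos: [0.4634, -0.1668, 0.0429]
tcp_rot: [179.9, 0.1, 94.2]
wrist_force: [0.5, -0.2, -0.2]
opening: 0.0551
```

View pics/g1.png

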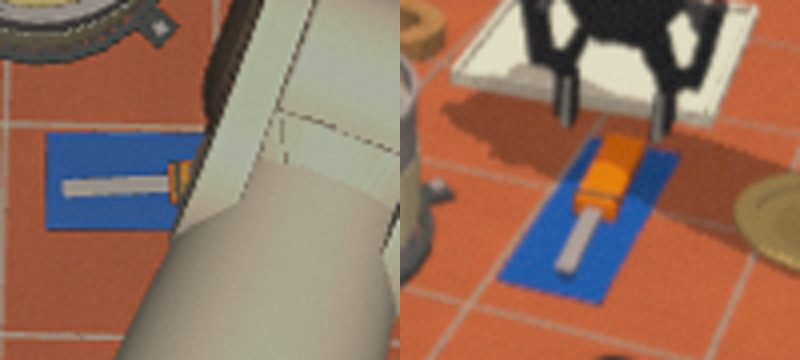

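The side view shows the fingers straddling the orange handle at (610,165), so I'll descend and grip.

```bash
python3 -m jog '{"turn":[[0,0,0],[0,0,0],[0,0,0],[0,0,0],[0,0,0],[0,0,0],[0,0,0],[0,0,0],[0,0,0],[0,0,0]],"delta_pos":[[0,0,-0.3],[0,0,-0.3],[0,0,-0.1],[0,0,0],[0,0,0],[0,0,0],[0,0,0],[0,0,0],[0,0,0],[0,0,0]],"hand":[0.3,0.3,0.3,0.3,-1,-1,-1,-1,-1,-1]}' 100
python3 -m jog '{"turn":[[0,0,0],[0,0,0],[0,0,-0.34],[0,0,-0.34],[0,0,-0.34],[0,0,-0.34],[0,0,-0.34],[0,0,0],[0,0,0],[0,0,0]],"delta_pos":[[0,0,0.3],[0,0,0.5],[0,0,0.5],[0,0,0.5],[0,0,0.5],[0,0,0.2],[0,0,0],[0,0,0],[0,0,0],[0,0,0]],"hand":[-1,-1,-1,-1,-1,-1,-1,-1,-1,-1]}'
```

```text
time: 4.7
ee_pos: [0.4631, -0.1667, 0.0073]
tcp_rot: [179.9, 0.0, 94.2]
wrist_force: [-1.1, 0.4, 6.2]
opening: 0.0274
time: 5.7
ee_pos: [0.4623, -0.1664, 0.1309]
tcp_rot: [-180.0, -0.0, 80.6]
wrist_force: [0.1, -0.4, -1.1]
opening: 0.0272
```

Run:
```python
from m import *
T=[.4833,-.0396,.1356]; im=[]
for n in("top","side"):
    c=camera(n); u,v=proj(c,T); print(n,u,v); x0,y0=int(u)-25,int(v)-25
    print(x0,y0)
    f=c["frame"][:,:,::-1][y0:y0+50,x0:x0+50]; f=cv2.resize(f,(400,400),interpolation=cv2.INTER_NEAREST)
    cv2.circle(f,(int((u-x0+.5)*8),int((v-y0+.5)*8)),3,(0,0,255),-1); im.append(f)
cv2.imwrite("pics/tip1.png",np.hstack(im))
```

```text
top 316.49260005860435 201.96008988230346
291 176
side 333.65991974594937 192.67355245594604
308 167
```

View pics/tip1.png

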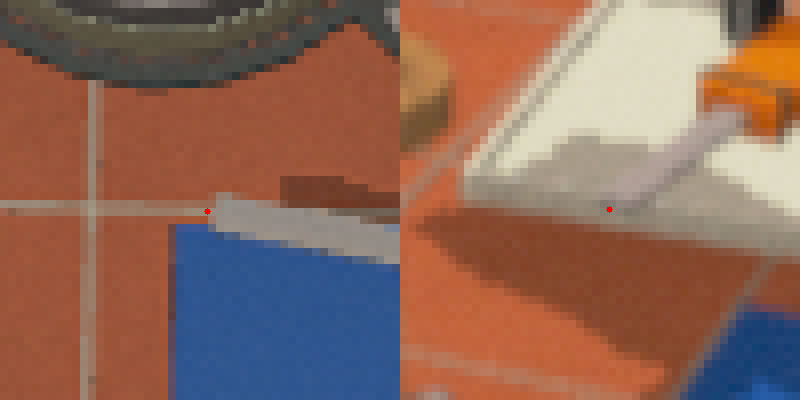

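Run:
```python
from m import *
from scipy.optimize import least_squares
a=camera("top");b=camera("side")
print(least_squares(lambda p:np.r_[proj(a,p)-[317.1,202],proj(b,p)-[335,191.5]],[.48,-.04,.13]))
f=lambda p:np.r_[proj(a,p)-[317.1,202],proj(b,p)-[334.5,192]]
print(least_squares(f,[.48,-.04,.13]).x)
# depth at blade
P=cloud(a); print(P[200:205,318:335:3].round(4).tolist())
P=cloud(b); print(P[185:192:2,335:345:3].round(4).tolist())
```

```text
message: `ftol` termination condition is satisfied.
     success: True
      status: 2
         fun: [ 1.182e-01  4.414e-01 -4.194e-01 -7.009e-02]
           x: [ 4.818e-01 -4.147e-02  1.383e-01]
        cost: 0.19482939327737364
         jac: [[ 9.231e+00 -3.935e+02  2.383e+00]
               [-3.905e+02 -9.446e+00 -4.846e+01]
               [-3.952e+02 -1.504e+02  1.256e+01]
               [-7.889e+01  1.767e+02 -3.763e+02]]
        grad: [ 3.027e-06 -2.318e-06 -4.066e-07]
  optimality: 3.0266041619597672e-06
 active_mask: [ 0.000e+00  0.000e+00  0.000e+00]
        nfev: 4
        njev: 4
[ 0.48245693 -0.04132661  0.13685859]
[[[0.4883, -0.0433, 0.1365], [0.507, -0.0526, -0.0054], [0.507, -0.0613, -0.0044], [0.5063, -0.0697, 0.0029], [0.5073, -0.0785, -0.0029], [0.5075, -0.0871, -0.0029]], [[0.4858, -0.0434, 0.1361], [0.3471, -0.0381, 1.2233], [0.4861, -0.0587, 0.1363], [0.5041, -0.0699, -0.0025], [0.5041, -0.0785, -0.0012], [0.5043, -0.0871, -0.0011]], [[0.4835, -0.0435, 0.1336], [0.4832, -0.0511, 0.138], [0.4834, -0.0587, 0.1378], [0.4837, -0.0663, 0.1364], [0.4839, -0.074, 0.1366], [0.5014, -0.0871, -0.0003]], [[0.481, -0.0435, 0.1333], [0.3471, -0.0381, 1.2233], [0.4808, -0.0587, 0.1382], [0.4815, -0.0665, 0.1338], [0.4811, -0.074, 0.1382], [0.4815, -0.0817, 0.1364]], [[0.4779, -0.0435, 0.1381], [0.4781, -0.0512, 0.1375], [0.4784, -0.0588, 0.137], [0.4786, -0.0664, 0.1367], [0.4788, -0.0741, 0.1367], [0.479, -0.0817, 0.1359]]]
[[[0.5857, -0.3297, 0.005], [0.5772, -0.3352, 0.0042], [0.4809, -0.0836, 0.1365], [0.4741, -0.0867, 0.1365]], [[0.5806, -0.3161, 0.0049], [0.4834, -0.0693, 0.137], [0.4768, -0.0723, 0.137], [0.4716, -0.08, 0.1346]], [[0.4866, -0.0572, 0.1365], [0.4804, -0.0612, 0.1359], [0.4742, -0.0654, 0.1353], [0.5494, -0.3157, 0.0042]], [[0.4837, -0.0495, 0.1353], [0.4761, -0.0496, 0.1369], [0.5522, -0.295, 0.0061], [0.5445, -0.3018, 0.0045]]]
```

Run:
```python
from m import *
c=camera("top")
for n,x,y,z in(("corkL",498,168,.011),("corkR",537,168,.011),("corkT",517,150,.02),("corkB",517,188,.0),("tray TL",498,199,.014),("stirrer BR",520,138,.03),("bung",352,300,.024),("smalllid",452,337,.01)):
    print(n,onz(c,x/1.25,y/1.25,z).round(3))
```

```text
corkL [ 0.703 -0.274  0.011]
corkR [ 0.706 -0.366  0.011]
corkT [ 0.746 -0.317  0.02 ]
corkB [ 0.659 -0.321  0.   ]
tray TL [ 0.629 -0.273  0.014]
stirrer BR [ 0.771 -0.322  0.03 ]
bung [0.388 0.055 0.024]
smalllid [ 0.312 -0.17   0.01 ]
```

```bash
python3 -m jog '{"turn":[[0,0,-0.04],[0,0,0],[0,0,0],[0,0,0],[0,0,0],[0,0,0],[-0.49,0.085,0],[-0.49,0.085,0],[0,0,0],[0,0,0]],"delta_pos":[[0.48,-0.288,0],[0.48,-0.288,0],[0.48,-0.288,0],[0.48,-0.288,0],[0.48,-0.288,0],[0.48,-0.288,0],[0,0,-0.09],[0,0,-0.09],[0,0,0],[0,0,0]],"hand":[-1,-1,-1,-1,-1,-1,-1,-1,-1,-1]}'
cat > k.py <<'E'
from m import *
from scipy.spatial.transform import Rotation as Ro
a=np.radians(260.3); n=np.array([np.cos(a),np.sin(a),0]); C=np.array([.6447,-.020,0])
def bars(o=None):
    o=o or bot.get_obs(); R=Ro.from_euler('xyz',o["tcp_rot"],degrees=True).as_matrix(); p=np.array(o["ee_pos"])
    # tool down yaw psi: tool x = bar dir
    d=R[:,0]; up=-R[:,2]; left=np.cross(up,d)
    tip=p+.1267*d+.0032*up+.001*left
    r=(tip-C)@n; lat=(tip-C)@np.array([n[1],-n[0],0])
    # underside height at r=.091
    s=(.091-r)/(-(d@n)); zz=(tip-s*d)[2]
    print("tip r %.4f lat %.4f z %.4f | under z at sill %.4f pitch %.1f yaw %.1f"%(r,lat,tip[2],zz,np.degrees(np.arcsin(d[2])),np.degrees(np.arctan2(d[1],d[0]))))
    print("F",np.round(o["wrist_force"],1),"M",np.round(o["torque"],2),"op",round(o["opening"],4),"t",round(o["time"],1))
if __name__=="__main__": bars()
E
python3 k.py
```

```text
time: 6.95
ee_pos: [0.6065, -0.2523, 0.1222]
tcp_rot: [-180.0, 7.8, 80.3]
wrist_force: [0.3, 1.3, -1.1]
opening: 0.0272
tip r 0.1095 lat -0.0005 z 0.1081 | under z at sill 0.1056 pitch -7.8 yaw 80.3
F [ 0.3  1.3 -1.1] M [ 0.11  0.01 -0.02] op 0.0272 t 7.0
```

```bash
cat > v.py <<'E'
import sys
from m import *
name=sys.argv[1]; p=[float(x) for x in sys.argv[2].split(',')]; w=int(sys.argv[3])
im=[]
for n in("top","side"):
    c=camera(n); u,v=map(int,proj(c,p)); x0,y0=max(0,min(640-2*w,u-w)),max(0,min(400-2*w,v-w)); print(n,x0,y0,400/(2*w))
    im.append(cv2.resize(c["frame"][:,:,::-1][y0:y0+2*w,x0:x0+2*w],(400,400),interpolation=cv2.INTER_CUBIC))
cv2.imwrite(f"pics/{name}.png",np.hstack(im))
E
python3 v.py pre 0.627,-0.115,0.11 30
```

```text
top 316 120 6.666666666666667
side 263 149 6.666666666666667
```

View pics/pre.png

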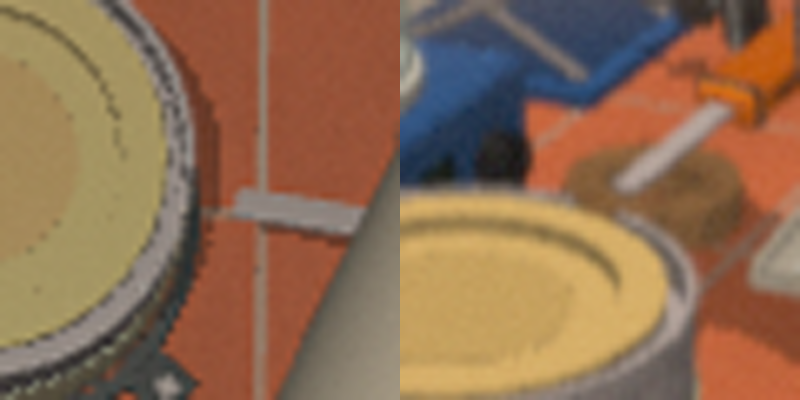

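Both views show the blade tip, at (238,205) in the top crop, lined up with the notch. I'll insert along the blade axis.

```bash
python3 -m jog '{"turn":[[0,0,0],[0,0,0],[0,0,0],[0,0,0],[0,0,0],[0,0,0],[0,0,0],[0,0,0],[0,0,0],[0,0,0]],"delta_pos":[[0,0,-0.016],[0.02,0.118,-0.0165],[0.02,0.118,-0.0165],[0.02,0.118,-0.0165],[0,0,0],[0.01,0.06,-0.008],[0.01,0.06,-0.008],[0.01,0.06,-0.008],[0.01,0.06,-0.008],[0,0,0]],"hand":[-1,-1,-1,-1,-1,-1,-1,-1,-1,-1]}'; python3 k.py
```

```text
time: 8.05
ee_pos: [0.6115, -0.2228, 0.1173]
tcp_rot: [-180.0, 7.9, 80.3]
wrist_force: [-0.7, 0.6, -0.9]
opening: 0.0274
tip r 0.0795 lat -0.0005 z 0.1030 | under z at sill 0.1046 pitch -7.9 yaw 80.3
F [-0.7  0.6 -0.9] M [ 0.11 -0.02 -0.01] op 0.0274 t 8.1
```

```bash
python3 -m jog '{"turn":[[0,0,0],[0,0,0],[0,0,0],[0,0,0],[0,0,0],[0,0,0],[0,0,0],[0,0,0],[0,0,0],[0,0,0]],"delta_pos":[[0.005,0.03,-0.004],[0.005,0.03,-0.004],[0.005,0.03,-0.004],[0.005,0.03,-0.004],[0,0,0],[0,0,0],[0,0,0],[0,0,0],[0,0,0],[0,0,0]],"hand":[-1,-1,-1,-1,-1,-1,-1,-1,-1,-1]}'; python3 k.py;python3 v.py ins 0.627,-0.105,0.11 25
```

```text
time: 9.05
ee_pos: [0.6125, -0.2172, 0.1166]
tcp_rot: [-180.0, 8.0, 80.3]
wrist_force: [0.3, -0.4, -1.3]
opening: 0.0274
tip r 0.0739 lat -0.0006 z 0.1022 | under z at sill 0.1046 pitch -8.0 yaw 80.3
F [ 0.3 -0.4 -1.3] M [ 0.13 -0.03  0.02] op 0.0274 t 9.1
top 317 125 8.0
side 266 155 8.0
```

View pics/ins.png

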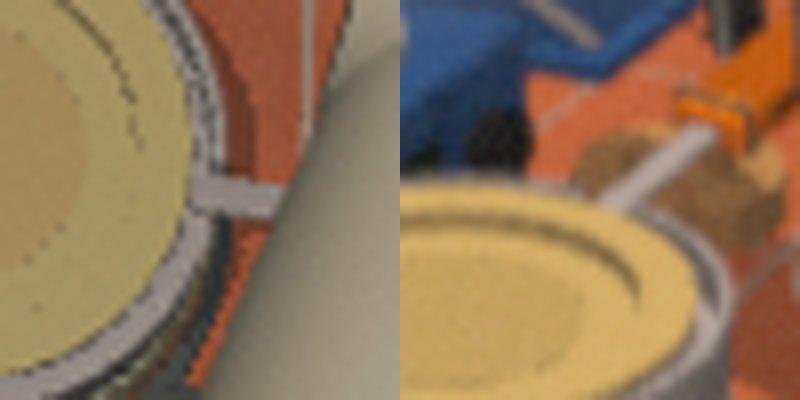

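```bash
cat > lev.py <<'E'
from k import *
import sys
# plan pivot about sill from the current pose: args total deg, step deg
F=C+.091*n+np.array([0,0,.103])
def plan(tot,st,p=None):
    p=np.array(bot.get_obs()["ee_pos"]) if p is None else p
    e=np.array([-n[1],n[0],0])
    for k in range(int(round(abs(tot)/st))):
        q=F+Ro.from_rotvec(np.radians(st)*np.sign(tot)*e).apply(p-F)
        print(np.round((q-p)/.05,3).tolist(),"turn",np.round(st*np.sign(tot)*e/8,3).tolist(),q.round(4)); p=q
if __name__=="__main__": plan(float(sys.argv[1]),float(sys.argv[2]))
E
python3 -m jog '{"turn":[[0,0,0],[0,0,0],[0,0,0],[0,0,0],[0,0,0],[0,0,0],[0,0,0],[0,0,0],[0,0,0],[0,0,0]],"delta_pos":[[0.004,0.022,-0.003],[0.004,0.022,-0.003],[0,0,-0.01],[0,0,-0.01],[0,0,-0.01],[0,0,0],[0,0,0],[0,0,0],[0,0,0],[0,0,0]],"hand":[-1,-1,-1,-1,-1,-1,-1,-1,-1,-1]}' 120; python3 k.py; python3 lev.py 40 4
```

```text
time: 10.15
ee_pos: [0.6129, -0.215, 0.1148]
tcp_rot: [-180.0, 8.0, 80.2]
wrist_force: [0.3, 0.1, -0.9]
opening: 0.0266
tip r 0.0716 lat -0.0006 z 0.1005 | under z at sill 0.1032 pitch -8.0 yaw 80.2
F [ 0.3  0.1 -0.9] M [ 0.22 -0.05  0.  ] op 0.0266 t 10.2
[-0.002, -0.011, -0.149] turn [0.493, -0.084, 0.0] [ 0.6128 -0.2156  0.1074]
[-0.0, -0.001, -0.15] turn [0.493, -0.084, 0.0] [ 0.6128 -0.2156  0.0999]
[0.002, 0.009, -0.149] turn [0.493, -0.084, 0.0] [ 0.6129 -0.2151  0.0924]
[0.003, 0.02, -0.148] turn [0.493, -0.084, 0.0] [ 0.613  -0.2141  0.085 ]
[0.005, 0.03, -0.147] turn [0.493, -0.084, 0.0] [ 0.6133 -0.2127  0.0777]
[0.007, 0.04, -0.144] turn [0.493, -0.084, 0.0] [ 0.6136 -0.2107  0.0705]
[0.008, 0.05, -0.141] turn [0.493, -0.084, 0.0] [ 0.6141 -0.2082  0.0634]
[0.01, 0.059, -0.137] turn [0.493, -0.084, 0.0] [ 0.6146 -0.2052  0.0566]
[0.012, 0.068, -0.133] turn [0.493, -0.084, 0.0] [ 0.6152 -0.2018  0.0499]
[0.013, 0.077, -0.127] turn [0.493, -0.084, 0.0] [ 0.6158 -0.1979  0.0436]
```

```bash
python3 -m jog '{"turn":[[0.493,-0.084,0],[0.493,-0.084,0],[0.493,-0.084,0],[0.493,-0.084,0],[0.493,-0.084,0],[0,0,0],[0,0,0],[0,0,0],[0,0,0],[0,0,0]],"delta_pos":[[-0.002,-0.011,-0.149],[0,-0.001,-0.15],[0.002,0.009,-0.149],[0.003,0.02,-0.148],[0.005,0.03,-0.147],[0,0,0],[0,0,0],[0,0,0],[0,0,0],[0,0,0]],"hand":[-1,-1,-1,-1,-1,-1,-1,-1,-1,-1]}'; python3 k.py; python3 lev.py 20 2
```

```text
time: 11.15
ee_pos: [0.6133, -0.2138, 0.0782]
tcp_rot: [-180.0, -11.7, 80.3]
wrist_force: [-1.1, -8.4, -1.8]
opening: 0.0266
tip r 0.0729 lat -0.0008 z 0.1071 | under z at sill 0.1034 pitch 11.7 yaw 80.3
F [-1.1 -8.4 -1.8] M [-1.87  0.31 -0.05] op 0.0266 t 11.2
[0.003, 0.018, -0.073] turn [0.246, -0.042, 0.0] [ 0.6134 -0.2129  0.0745]
[0.004, 0.021, -0.073] turn [0.246, -0.042, 0.0] [ 0.6136 -0.2119  0.0709]
[0.004, 0.023, -0.072] turn [0.246, -0.042, 0.0] [ 0.6138 -0.2107  0.0673]
[0.004, 0.026, -0.071] turn [0.246, -0.042, 0.0] [ 0.614  -0.2094  0.0638]
[0.005, 0.028, -0.07] turn [0.246, -0.042, 0.0] [ 0.6142 -0.208   0.0603]
[0.005, 0.031, -0.069] turn [0.246, -0.042, 0.0] [ 0.6145 -0.2065  0.0568]
[0.006, 0.033, -0.068] turn [0.246, -0.042, 0.0] [ 0.6148 -0.2048  0.0535]
[0.006, 0.035, -0.067] turn [0.246, -0.042, 0.0] [ 0.6151 -0.2031  0.0501]
[0.006, 0.038, -0.065] turn [0.246, -0.042, 0.0] [ 0.6154 -0.2012  0.0469]
[0.007, 0.04, -0.064] turn [0.246, -0.042, 0.0] [ 0.6158 -0.1992  0.0437]
```

```bash
python3 -m jog '{"turn":[[0.246,-0.042,0],[0.246,-0.042,0],[0.246,-0.042,0],[0.246,-0.042,0],[0.246,-0.042,0],[0,0,0],[0,0,0],[0,0,0],[0,0,0],[0,0,0]],"delta_pos":[[0.003,0.018,-0.073],[0.004,0.021,-0.073],[0.004,0.023,-0.072],[0.004,0.026,-0.071],[0.005,0.028,-0.07],[0,0,0],[0,0,0],[0,0,0],[0,0,0],[0,0,0]],"hand":[-1,-1,-1,-1,-1,-1,-1,-1,-1,-1]}'; python3 k.py; python3 lev.py 12 2;python3 v.py lev 0.627,-0.105,0.11 30
```

```text
time: 12.15
ee_pos: [0.6145, -0.2074, 0.0604]
tcp_rot: [180.0, -21.8, 80.3]
wrist_force: [-0.7, -6.7, -0.7]
opening: 0.0269
tip r 0.0734 lat -0.0008 z 0.1104 | under z at sill 0.1033 pitch 21.8 yaw 80.3
F [-0.7 -6.7 -0.7] M [-1.62  0.27  0.03] op 0.0269 t 12.2
[0.005, 0.031, -0.068] turn [0.246, -0.042, 0.0] [ 0.6147 -0.2059  0.0569]
[0.006, 0.033, -0.067] turn [0.246, -0.042, 0.0] [ 0.615  -0.2043  0.0536]
[0.006, 0.035, -0.066] turn [0.246, -0.042, 0.0] [ 0.6153 -0.2025  0.0503]
[0.006, 0.037, -0.065] turn [0.246, -0.042, 0.0] [ 0.6156 -0.2006  0.047 ]
[0.007, 0.04, -0.064] turn [0.246, -0.042, 0.0] [ 0.616  -0.1987  0.0438]
[0.007, 0.042, -0.062] turn [0.246, -0.042, 0.0] [ 0.6163 -0.1966  0.0407]
top 312 120 6.666666666666667
side 261 150 6.666666666666667
```

View pics/lev.png

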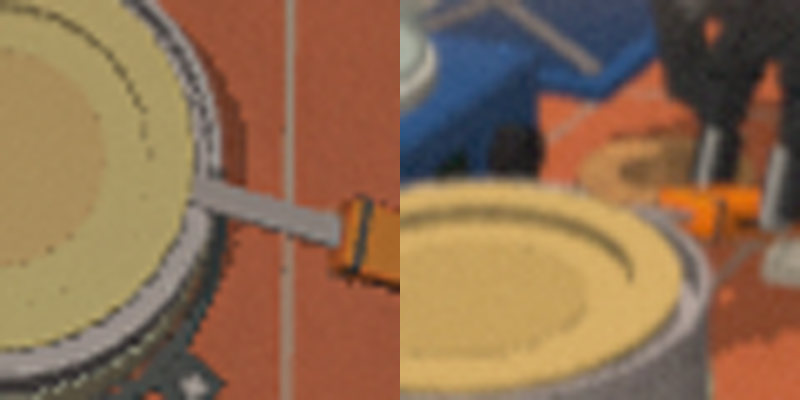

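```bash
python3 -m jog '{"turn":[[0.246,-0.042,0],[0.246,-0.042,0],[0.246,-0.042,0],[0.246,-0.042,0],[0,0,0],[0,0,0],[0,0,0],[0,0,0],[0,0,0],[0,0,0]],"delta_pos":[[0.005,0.031,-0.068],[0.006,0.033,-0.067],[0.006,0.035,-0.066],[0.006,0.037,-0.065],[0,0,0],[0,0,0],[0,0,0],[0,0,0],[0,0,0],[0,0,0]],"hand":[-1,-1,-1,-1,-1,-1,-1,-1,-1,-1]}'; python3 k.py; python3 lev.py -38 4;python3 v.py lev2 0.63,-0.09,0.11 30
python3 - <<'E'
from m import *
c=camera("top");P=cloud(c);C=np.array([.6447,-.02])
d=P[...,:2]-C; r=np.hypot(d[...,0],d[...,1])
m=(r<.078)&(abs(P[...,2]-.11)<.03)
hs=cv2.cvtColor(c["frame"],cv2.COLOR_RGB2HSV); m&=(r>.066)
q=P[m]; A=np.c_[q[:,:2]-C,np.ones(len(q))]; s=np.linalg.lstsq(A,q[:,2],rcond=None)[0]
print("lid plane slope deg",np.degrees(s[:2]),"z",s[2], "edge", s[2]+.08*(s[:2]@[-.1685,-.9857]))
E
```

```text
time: 13.25
ee_pos: [0.6155, -0.1999, 0.0467]
tcp_rot: [-180.0, -30.0, 80.3]
wrist_force: [-0.0, -1.7, 1.2]
opening: 0.0268
tip r 0.0741 lat -0.0006 z 0.1128 | under z at sill 0.1030 pitch 30.0 yaw 80.3
F [-0.  -1.7  1.2] M [-0.5   0.08 -0.04] op 0.0268 t 13.2
[-0.012, -0.073, 0.13] turn [-0.493, 0.084, -0.0] [ 0.6149 -0.2035  0.0532]
[-0.011, -0.064, 0.135] turn [-0.493, 0.084, -0.0] [ 0.6144 -0.2067  0.0599]
[-0.009, -0.055, 0.139] turn [-0.493, 0.084, -0.0] [ 0.6139 -0.2095  0.0669]
[-0.008, -0.045, 0.143] turn [-0.493, 0.084, -0.0] [ 0.6135 -0.2117  0.074 ]
[-0.006, -0.035, 0.145] turn [-0.493, 0.084, -0.0] [ 0.6132 -0.2135  0.0813]
[-0.004, -0.025, 0.148] turn [-0.493, 0.084, -0.0] [ 0.613  -0.2147  0.0886]
[-0.003, -0.015, 0.149] turn [-0.493, 0.084, -0.0] [ 0.6129 -0.2154  0.0961]
[-0.001, -0.004, 0.15] turn [-0.493, 0.084, -0.0] [ 0.6128 -0.2156  0.1036]
[0.001, 0.006, 0.15] turn [-0.493, 0.084, -0.0] [ 0.6129 -0.2154  0.111 ]
[0.003, 0.016, 0.149] turn [-0.493, 0.084, -0.0] [ 0.613  -0.2145  0.1185]
top 306 118 6.666666666666667
side 258 152 6.666666666666667
lid plane slope deg [ 1.48790557 -0.76414575] z 0.11670645032345586 edge 0.11740808158217564
```

View pics/lev2.png

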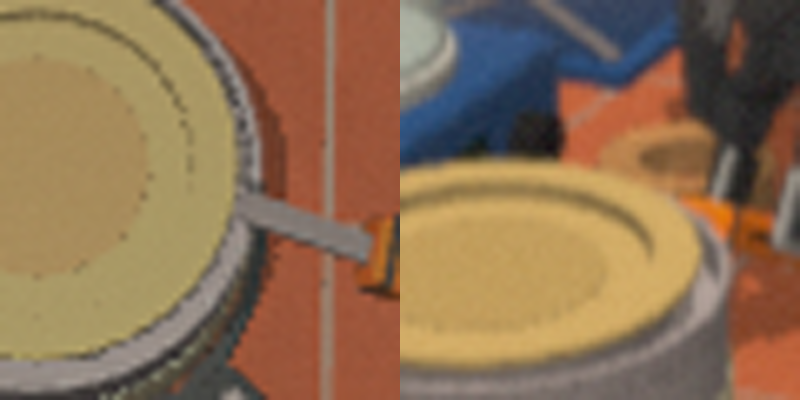

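```bash
python3 -m jog '{"turn":[[-0.493,0.084,0],[-0.493,0.084,0],[-0.493,0.084,0],[-0.493,0.084,0],[-0.493,0.084,0],[-0.493,0.084,0],[-0.493,0.084,0],[0,0,0],[0,0,0],[0,0,0]],"delta_pos":[[-0.012,-0.073,0.13],[-0.011,-0.064,0.135],[-0.009,-0.055,0.139],[-0.008,-0.045,0.143],[-0.006,-0.035,0.145],[-0.004,-0.025,0.148],[-0.003,-0.015,0.149],[0,0,0.02],[0,0,0],[0,0,0]],"hand":[-1,-1,-1,-1,-1,-1,-1,-1,-1,-1]}'; python3 k.py
python3 - <<'E'
from m import *
c=camera("top");P=cloud(c);C=np.array([.6447,-.02])
d=P[...,:2]-C; r=np.hypot(d[...,0],d[...,1])
m=(r<.078)&(abs(P[...,2]-.11)<.03)&(r>.066)
q=P[m]; A=np.c_[q[:,:2]-C,np.ones(len(q))]; s=np.linalg.lstsq(A,q[:,2],rcond=None)[0]
print("slope deg",np.degrees(s[:2]),"z",s[2], "edge", s[2]+.08*(s[:2]@[-.1685,-.9857]))
E
```

```text
time: 14.4
ee_pos: [0.6124, -0.2156, 0.096]
tcp_rot: [-179.9, -2.1, 80.2]
wrist_force: [-0.1, -0.2, -1.1]
opening: 0.0267
tip r 0.0717 lat -0.0003 z 0.1039 | under z at sill 0.1032 pitch 2.1 yaw 80.2
F [-0.1 -0.2 -1.1] M [ 0.07 -0.03  0.01] op 0.0267 t 14.4
slope deg [1.10373606 0.04833502] z 0.1159133259605821 edge 0.11558712622350627
```

```bash
python3 -m jog '{"turn":[[0,0,0],[0,0,0],[0,0,0],[0,0,0],[0,0,0],[0,0,0],[-0.26,0.04,0],[0,0,0],[0,0,0],[0,0,0]],"delta_pos":[[0,0,0.01],[-0.03,-0.177,-0.004],[-0.03,-0.177,-0.004],[-0.03,-0.177,-0.004],[-0.03,-0.177,-0.004],[-0.03,-0.177,0],[-0.2,0,0.4],[-0.5,0,0.5],[-0.7,0.3,0],[-0.7,0.3,0]],"hand":[-1,-1,-1,-1,-1,-1,-1,-1,-1,-1]}'; python3 k.py; python3 v.py l3 0.64,-0.03,0.11 40
```

```text
time: 15.45
ee_pos: [0.4995, -0.2303, 0.1422]
tcp_rot: [179.9, 0.1, 80.2]
wrist_force: [-0.2, -0.3, -0.5]
opening: 0.0263
tip r 0.1050 lat 0.1085 z 0.1452 | under z at sill 0.1451 pitch -0.1 yaw 80.2
F [-0.2 -0.3 -0.5] M [-0.    0.   -0.01] op 0.0263 t 15.4
top 274 104 5.0
side 233 151 5.0
```

View pics/l3.png

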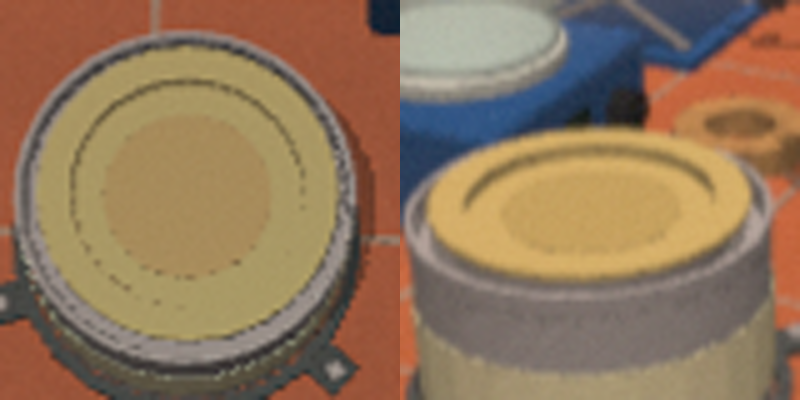

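```bash
python3 -m jog '{"turn":[[0,0,0.58],[0,0,0.58],[0,0,0.58],[0,0,0],[0,0,0],[0,0,0],[0,0,0],[0,0,0],[0,0,0],[0,0,0]],"delta_pos":[[-0.243,0.424,-0.3],[-0.243,0.424,-0.3],[-0.243,0.424,-0.3],[0,0,-0.4],[0,0,-0.4],[0,0,-0.4],[0,0,-0.3],[0,0,-0.2],[0,0,-0.07],[0,0,0]],"hand":[-1,-1,-1,-1,-1,-1,-1,-1,-1,-1]}'; python3 -m jog '{"turn":[[0,0,0],[0,0,0],[0,0,0],[0,0,0],[0,0,0],[0,0,0],[0,0,0],[0,0,0],[0,0,0],[0,0,0]],"delta_pos":[[0,0,0],[0,0,0],[0,0,0],[0,0,0],[0,0,0],[0,0,0.3],[0,0,0.5],[0,0,0.6],[0,0,0.8],[0,0,0.8]],"hand":[0.3,0.3,0.3,0.3,0.3,0.3,0.3,0.3,0.3,0.3]}'
```

```text
time: 16.55
ee_pos: [0.464, -0.1665, 0.0083]
tcp_rot: [180.0, 0.1, 94.2]
wrist_force: [-0.3, -0.3, -0.8]
opening: 0.0267
time: 17.55
ee_pos: [0.4635, -0.1661, 0.1593]
tcp_rot: [-180.0, 0.1, 94.2]
wrist_force: [0.8, -0.0, 0.1]
opening: 0.0558
```

Run:
```python
from m import *
o=bot.get_obs(); print(o["q"].round(1))
c=camera("top");P=cloud(c)
hsv=cv2.cvtColor(c["frame"],cv2.COLOR_RGB2HSV).astype(int)
m=(hsv[...,0]>14)&(hsv[...,0]<32)&(hsv[...,1]>70)&(P[...,2]>.095)&(P[...,2]<.14); m[:110]=0;m[190:]=0;m[:,:260]=0;m[:,360:]=0
m=big(m)
cs,_=cv2.findContours(m.astype(np.uint8),cv2.RETR_EXTERNAL,cv2.CHAIN_APPROX_NONE)
k=max(cs,key=cv2.contourArea)[:,0]
for z in(.112,.117,):
    q=np.array([onz(c,u,v,z)[:2] for u,v in cv2.convexHull(k)[:,0]])
    A=np.c_[2*q,np.ones(len(q))]; s=np.linalg.lstsq(A,(q**2).sum(1),rcond=None)[0]; ct=s[:2]; print(z,ct,np.sqrt(s[2]+ct@ct))
for n in("top","side"):
    c=camera(n);P=cloud(c);hsv=cv2.cvtColor(c["frame"],cv2.COLOR_RGB2HSV).astype(int)
    g=(hsv[...,0]>14)&(hsv[...,0]<32)&(hsv[...,1]>70)
    C=np.array([.6447,-.02]); d=P[...,:2]-C;r=np.hypot(d[...,0],d[...,1]); m=g&(r>.066)&(r<.078)&(P[...,2]>.09)&(P[...,2]<.14)
    q=P[m]; A=np.c_[q[:,:2]-C,np.ones(len(q))]; s=np.linalg.lstsq(A,q[:,2],rcond=None)[0]
    for _ in range(3):
        e=abs(A@s-q[:,2]); A,q=A[e<.005],q[e<.005]; s=np.linalg.lstsq(A,q[:,2],rcond=None)[0]
    print(n,m.sum(),"slope",np.degrees(s[:2]),"z",s[2],"edge",s[2]+.08*(s[:2]@[-.1685,-.9857]),"far",s[2]-.08*(s[:2]@[-.1685,-.9857]))
    m=(r<.15)&(r>.11)&(abs(P[...,2])<.01); print("bench",np.median(P[m][:,2]))
```

```text
[-19.7  -3.8  -6.7  87.   -0.1  66.1]
0.112 [ 0.64631879 -0.02143473] 0.08007584394732581
0.117 [ 0.64497235 -0.02150953] 0.07971556280633198
top 747 slope [ 0.09972666 -0.08480169] z 0.11685179756842479 edge 0.11694504714133026 far 0.11675854799551931
bench -0.00016085396437040168
side 472 slope [ 0.20840598 -0.10263299] z 0.11584644333970993 edge 0.11593866504153476 far 0.11575422163788511
bench -0.0008007521777261776
```

```bash
python3 -m jog '{"turn":[[0,0,0.95],[0,0,0.95],[0,0,0.95],[0,0,0.95],[0,0,0.95],[0,0,0.95],[0,0,0.95],[0,0,0.95],[0,0,0.95],[0,0,0.95]],"delta_pos":[[0.34,0.15,0],[0.34,0.15,0],[0.34,0.15,0],[0.34,0.15,0],[0.34,0.15,0],[0.34,0.15,0],[0.34,0.15,0],[0.34,0.15,0],[0.34,0.15,0],[0.34,0.15,-0.2]],"hand":[0.3,0.2,0,-0.1,-0.2,-0.2,-0.2,-0.2,-0.2,-0.2]}' 40; python3 v.py p1 0.633,-0.091,0.12 40
```

```text
time: 18.7
ee_pos: [0.6346, -0.0909, 0.1476]
tcp_rot: [180.0, 0.1, 170.5]
wrist_force: [0.5, 0.1, 0.6]
opening: 0.0342
top 297 106 5.0
side 247 139 5.0
```

View pics/p1.png

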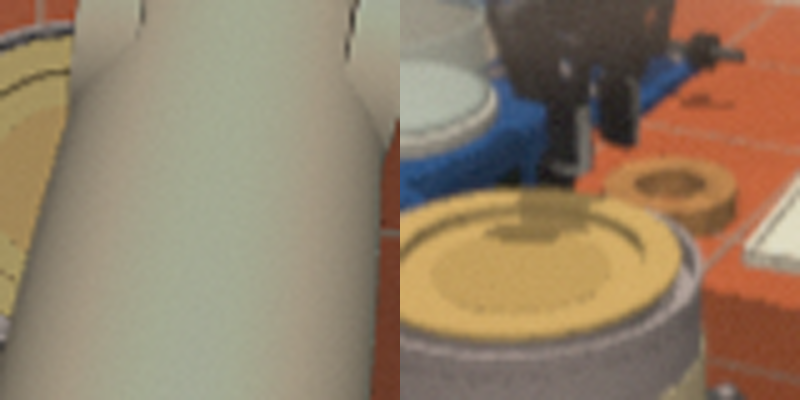

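```bash
python3 -m jog '{"turn":[[0,0,0],[0,0,0],[0,0,0],[0,0,0],[0,0,0],[0,0,0],[0,0,0],[0,0,0],[0,0,0],[0,0,0]],"delta_pos":[[-0.03,0,-0.2],[0,0,-0.2],[0,0,-0.16],[0,0,-0.06],[0,0,-0.06],[0,0,-0.04],[0,0,0],[0,0,0],[0,0,0],[0,0,0]],"hand":[-0.2,-0.2,-0.2,-0.2,-0.2,-0.2,-0.2,-0.2,-0.2,-0.2]}'; python3 v.py p2 0.633,-0.091,0.12 30
```

```text
time: 19.8
ee_pos: [0.6325, -0.0913, 0.1123]
tcp_rot: [180.0, 0.1, 170.2]
wrist_force: [-0.2, -0.2, -0.4]
opening: 0.0341
top 307 116 6.666666666666667
side 257 149 6.666666666666667
```

View pics/p2.png

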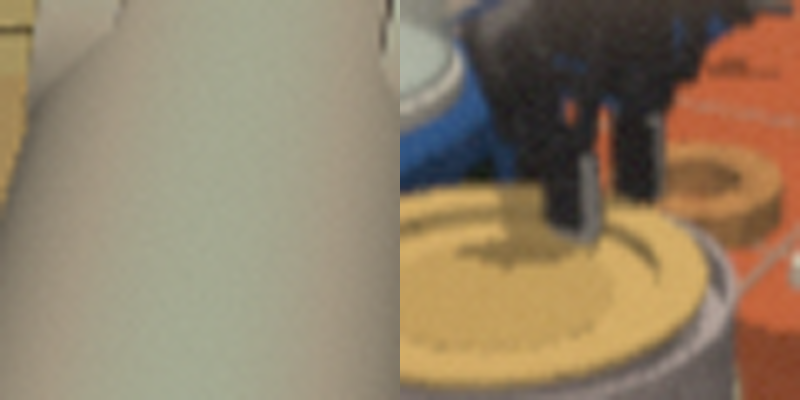

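```bash
python3 -m jog '{"turn":[[0,0,0],[0,0,0],[0,0,0],[0,0,0],[0,0,0],[0,0,0],[0,0,0],[0,0,0],[0,0,0],[0,0,0]],"delta_pos":[[0,0,-0.02],[0,0,-0.02],[0,0,0],[0,0,0],[0,0,0],[0,0,0],[0,0,0],[0,0,0],[0,0,0],[0,0,0]],"hand":[-0.2,-0.2,-0.2,-0.2,-0.3,-0.4,-1,-1,-1,-1]}' 60
```

```text
time: 20.9
ee_pos: [0.6324, -0.0912, 0.1103]
tcp_rot: [180.0, 0.1, 170.2]
wrist_force: [-0.1, 0.2, 3.7]
opening: 0.0158
```

Run:
```python
from k import *
p=np.array(bot.get_obs()["ee_pos"]); P=C-.066*n+np.array([0,0,.106]); e=np.array([-n[1],n[0],0])
for k in range(7):
    q=P+Ro.from_rotvec(np.radians(-2.5)*e).apply(p-P); print(np.round((q-p)/.05,3).tolist(),np.round(-2.5*e/8,3)); p=q
```

```text
[0.001, 0.006, 0.121] [-0.308  0.053 -0.   ]
[0.002, 0.011, 0.12] [-0.308  0.053 -0.   ]
[0.003, 0.017, 0.12] [-0.308  0.053 -0.   ]
[0.004, 0.022, 0.119] [-0.308  0.053 -0.   ]
[0.005, 0.027, 0.118] [-0.308  0.053 -0.   ]
[0.005, 0.032, 0.116] [-0.308  0.053 -0.   ]
[0.006, 0.037, 0.115] [-0.308  0.053 -0.   ]
```

```bash
python3 -m jog '{"turn":[[-0.308,0.053,0],[-0.308,0.053,0],[-0.308,0.053,0],[-0.308,0.053,0],[-0.308,0.053,0],[-0.308,0.053,0],[0,0,0],[0,0,0],[0,0,0],[0,0,0]],"delta_pos":[[0.001,0.006,0.121],[0.002,0.011,0.12],[0.003,0.017,0.12],[0.004,0.022,0.119],[0.005,0.027,0.118],[0.005,0.032,0.116],[0,0,0],[0,0,0],[0,0,0],[0,0,0]],"hand":[-1,-1,-1,-1,-1,-1,-1,-1,-1,-1]}'; python3 v.py p3 0.645,-0.05,0.13 50
```

```text
time: 21.9
ee_pos: [0.6332, -0.0858, 0.1454]
tcp_rot: [-165.1, 0.1, 170.2]
wrist_force: [0.4, 0.4, -0.7]
opening: 0.0159
top 271 90 4.0
side 225 130 4.0
```

View pics/p3.png

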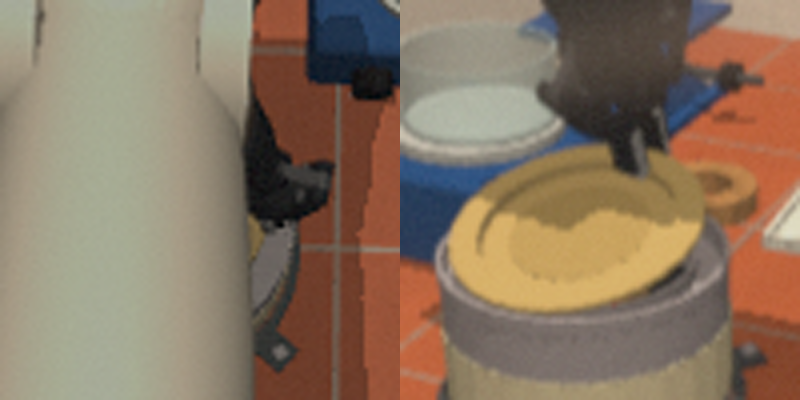

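The side crop shows the lid tilted up out of the tin and held at its rim at (645,165). Lifting.

```bash
python3 -m jog '{"turn":[[0,0,0],[0,0,0],[0,0,0],[0,0,0],[0.308,-0.053,0],[0.308,-0.053,0],[0.308,-0.053,0],[0.308,-0.053,0],[0.308,-0.053,0],[0.308,-0.053,0]],"delta_pos":[[0,0,0.15],[0,0,0.25],[0,0,0.35],[0,0,0.4],[0,0,0.4],[0,0,0.3],[0,0,0],[0,0,0],[0,0,0],[0,0,0]],"hand":[-1,-1,-1,-1,-1,-1,-1,-1,-1,-1]}'; python3 v.py p4 0.645,-0.05,0.16 60
```

```text
time: 23.0
ee_pos: [0.6334, -0.0856, 0.2397]
tcp_rot: [179.9, 0.2, 170.2]
wrist_force: [0.1, -0.2, -1.2]
opening: 0.0156
top 262 77 3.3333333333333335
side 214 110 3.3333333333333335
```

View pics/p4.png

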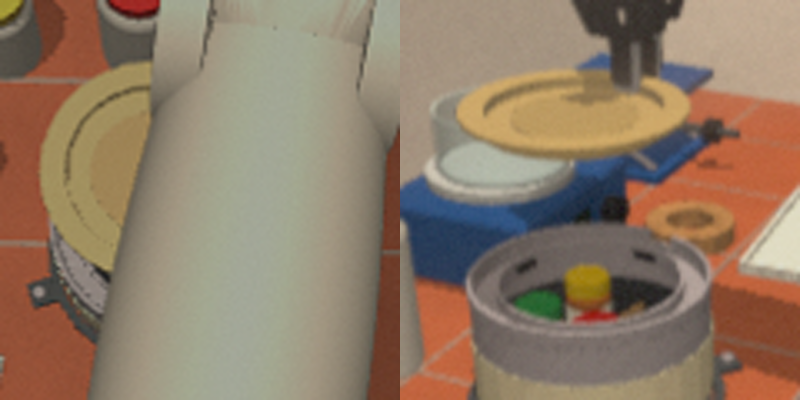

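```bash
python3 -m jog '{"turn":[[0,0,0],[0,0,0],[0,0,0],[0,0,0],[0,0,0],[0,0,0],[0,0,0],[0,0,0],[0,0,0],[0,0,0]],"delta_pos":[[-0.13,-0.385,0],[-0.26,-0.77,0],[-0.26,-0.77,0],[-0.26,-0.77,0],[-0.26,-0.77,0],[-0.26,-0.77,0],[-0.26,-0.77,0],[-0.26,-0.77,0],[-0.26,-0.77,-0.4],[-0.13,-0.385,-0.6]],"hand":[-1,-1,-1,-1,-1,-1,-1,-1,-1,-1]}'; python3 -m jog '{"turn":[[0,0,0],[0,0,0],[0,0,0],[0,0,0],[0,0,0],[0,0,0],[0,0,0],[0,0,0],[0,0,0],[0,0,0]],"delta_pos":[[0,0,-0.6],[0,0,-0.6],[0,0,-0.6],[0,0,-0.6],[0,0,-0.3],[0,0,0],[0,0,0],[0,0,0],[0,0,0],[0,0,0]],"hand":[-1,-1,-1,-1,-1,-1,-1,-1,-1,-1]}';python3 v.py p5 0.525,-0.38,0.05 60
```

```text
time: 24.1
ee_pos: [0.5157, -0.4354, 0.19]
tcp_rot: [-179.8, 0.2, 170.1]
wrist_force: [0.0, 0.1, -2.0]
opening: 0.0154
time: 25.1
ee_pos: [0.5167, -0.4324, 0.0544]
tcp_rot: [-180.0, 0.2, 170.2]
wrist_force: [-0.3, 0.3, -0.4]
opening: 0.0156
top 379 133 3.3333333333333335
side 298 109 3.3333333333333335
```

View pics/p5.png

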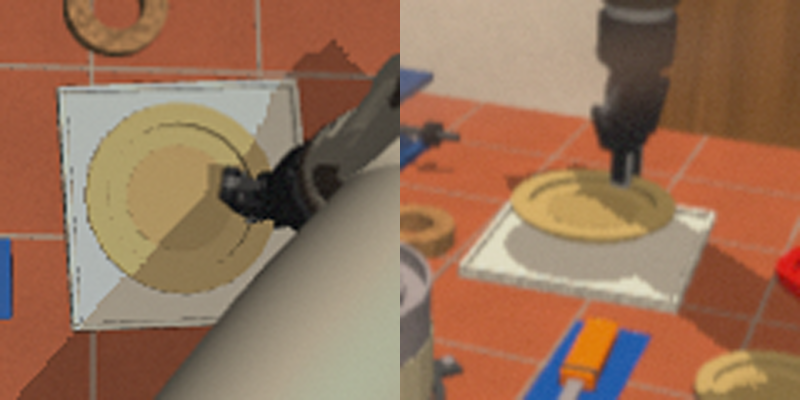

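```bash
python3 -m jog '{"turn":[[0,0,0],[0,0,0],[0,0,0],[0,0,0],[0,0,0],[0,0,0],[0,0,0],[0,0,0],[0,0,0],[0,0,0]],"delta_pos":[[0,0,-0.4],[0,0,-0.2],[0,0,-0.1],[0,0,-0.04],[0,0,-0.04],[0,0,-0.02],[0,0,0],[0,0,0],[0,0,0],[0,0,0]],"hand":[-1,-1,-1,-1,-1,-1,-1,-1,-1,-1]}'
```

```text
time: 26.2
ee_pos: [0.5164, -0.4322, 0.0135]
tcp_rot: [-180.0, 0.1, 170.2]
wrist_force: [-0.3, -0.1, -0.4]
opening: 0.0158
```

```bash
python3 -m jog '{"turn":[[0,0,0],[0,0,0],[0,0,0],[0,0,0],[0,0,0],[0,0,0],[0,0,0],[0,0,0],[0,0,0],[0,0,0]],"delta_pos":[[0,0,-0.03],[0,0,-0.03],[0,0,0],[0,0,0],[0,0,0],[0,0,0],[0,0,0],[0,0,0.2],[0,0,0.5],[0,0,0.8]],"hand":[-1,-1,-1,-0.3,-0.3,-0.3,-0.3,-0.3,-0.3,-0.3]}'
```

```text
time: 27.2
ee_pos: [0.5152, -0.4309, 0.0836]
tcp_rot: [179.8, -0.2, 170.2]
wrist_force: [1.7, 0.4, 0.1]
opening: 0.0299
```

```bash
python3 -m jog '{"turn":[[0,0,0],[0,0,0],[0,0,0],[0,0,0],[0,0,0],[0,0,0],[0,0,0],[0,0,0],[0,0,0],[0,0,0]],"delta_pos":[[-0.4,0.1,0.6],[-0.6,0.2,0.6],[-0.6,0.4,0.6],[-0.6,0.4,0.6],[-0.4,0.5,0.4],[-0.4,0.5,0.2],[0,0,0],[0,0,0],[0,0,0],[0,0,0]],"hand":[0,0,0,0,0,0,0,0,0,0]}'; python3 v.py p6 0.525,-0.37,0.02 50; python3 v.py tin1 0.645,-0.02,0.1 32
```

```text
time: 28.2
ee_pos: [0.3666, -0.3273, 0.2344]
tcp_rot: [179.9, 0.0, 170.2]
wrist_force: [-0.6, -0.1, 0.7]
opening: 0.0427
top 382 145 4.0
side 306 129 4.0
top 278 111 6.25
side 238 164 6.25
```

View pics/p6.png

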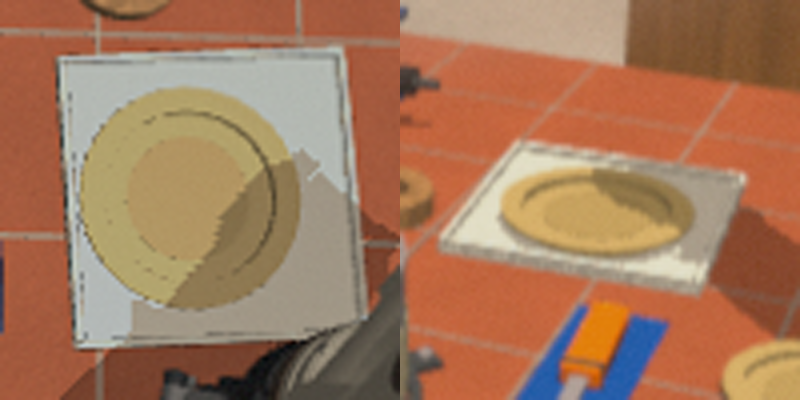

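View pics/tin1.png

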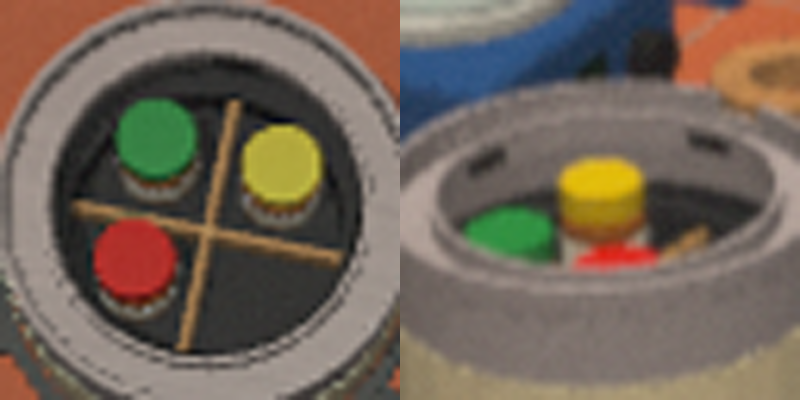

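```bash
cat > j.py <<'E'
from m import *
def caps(c,z,box):
    hsv=cv2.cvtColor(c["frame"],cv2.COLOR_RGB2HSV).astype(int);H,S,V=[hsv[...,i] for i in range(3)]
    out={}
    for n,m in dict(red=((H<7)|(H>173))&(S>170),yellow=(H>24)&(H<33)&(S>130),blue=(H>100)&(H<125)&(S>150),green=(H>50)&(H<80)&(S>100)).items():
        k=np.zeros_like(m); x0,y0,x1,y1=box; k[y0:y1,x0:x1]=m[y0:y1,x0:x1]
        if k.sum()<15: continue
        k=big(k); v,u=np.nonzero(k)
        (cx,cy),r=cv2.minEnclosingCircle(np.c_[u,v].astype(np.float32))
        out[n]=(onz(c,u.mean(),v.mean(),z)[:2].round(4),int(k.sum()),(round(u.mean(),1),round(v.mean(),1)),round(r,1))
    return out
E
python3 - <<'E'
from j import *
c=camera("top"); C=np.array([.6447,-.02])
for n,v in caps(c,.092,(280,112,340,172)).items(): d=v[0]-C; print(n,v,"r",np.hypot(*d).round(4),"ang",np.degrees(np.arctan2(d[1],d[0])).round(1))
s=4.;tr=[onz(c,382+x/s,145+y/s,.014)[:2] for x,y in((60,57),(345,47),(366,318),(78,347))]
l=onz(c,382+190/s,145+197/s,.02)[:2]; t=np.mean(tr,0); e=(tr[0]-tr[3]);e/=np.linalg.norm(e); print("tray",t,"lid",l,"rel",(l-t)@e,(l-t)@[-e[1],e[0]],[np.linalg.norm(tr[i]-tr[i-1]) for i in range(4)])
E
```

```text
red (array([0.6228, 0.0103]), 139, (np.float64(299.1), np.float64(152.2)), 6.7) r 0.0374 ang 125.9
yellow (array([ 0.6667, -0.0524]), 134, (np.float64(322.8), np.float64(136.9)), 6.5) r 0.0392 ang -55.8
green (array([0.6769, 0.0025]), 141, (np.float64(302.6), np.float64(132.8)), 6.7) r 0.0393 ang 34.9
tray [ 0.53354901 -0.37959446] lid [ 0.5276288 -0.3609031] rel -0.004791293407112613 0.019012085911631758 [np.float64(0.20901898404031802), np.float64(0.21009678448658142), np.float64(0.19767835801674263), np.float64(0.20911528939384913)]
```

Lid lies flat in the tray, about 5 mm and 19 mm off centre. Three jars are in the tin: red at crop (135,258), yellow (281,163), green (156,138). I'll take red first.

```bash
python3 -m jog '{"turn":[[0,0,-0.55],[0,0,-0.55],[0,0,-0.55],[0,0,-0.55],[0,0,-0.55],[0,0,-0.55],[0,0,-0.55],[0,0,-0.55],[0,0,-0.55],[0,0,-0.55]],"delta_pos":[[0.51,0.676,0],[0.51,0.676,0],[0.51,0.676,0],[0.51,0.676,0],[0.51,0.676,0],[0.51,0.676,0],[0.51,0.676,-0.1],[0.51,0.676,-0.2],[0.51,0.676,-0.2],[0.51,0.676,-0.2]],"hand":[0.05,0.05,0.05,0.05,0.05,0.05,0.05,0.05,0.05,0.05]}' 40; python3 v.py r1 0.63,0.0,0.13 40
```

```text
time: 29.45
ee_pos: [0.6223, 0.0126, 0.1997]
tcp_rot: [180.0, 0.1, 126.0]
wrist_force: [-0.8, -0.7, 0.4]
opening: 0.045
top 262 106 5.0
side 230 150 5.0
```

View pics/r1.png

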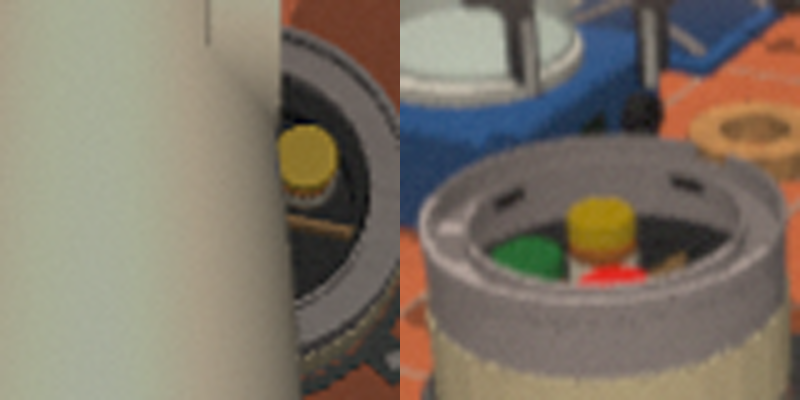

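```bash
python3 -m jog '{"turn":[[0,0,0],[0,0,0],[0,0,0],[0,0,0],[0,0,0],[0,0,0],[0,0,0],[0,0,0],[0,0,0],[0,0,0]],"delta_pos":[[0.01,-0.046,-0.6],[0,0,-0.6],[0,0,-0.6],[0,0,-0.4],[0,0,-0.2],[0,0,-0.1],[0,0,-0.1],[0,0,0],[0,0,0],[0,0,0]],"hand":[0.05,0.05,0.05,0.05,0.05,0.05,0.05,0.05,-1,-1]}';python3 -m jog '{"turn":[[0,0,0],[0,0,0],[0,0,0],[0,0,0],[0,0,0],[0,0,0],[0,0,0],[0,0,0],[0,0,0],[0,0,0]],"delta_pos":[[0,0,0],[0,0,0],[0,0,0.2],[0,0,0.4],[0,0,0.5],[0,0,0.5],[0,0,0.5],[0,0,0],[0,0,0],[0,0,0]],"hand":[-1,-1,-1,-1,-1,-1,-1,-1,-1,-1]}'; python3 v.py r2 0.62,0.01,0.16 40
```

```text
time: 30.55
ee_pos: [0.6224, 0.0087, 0.0713]
tcp_rot: [179.9, 0.2, 126.2]
wrist_force: [1.0, -0.1, 2.8]
opening: 0.0347
time: 31.55
ee_pos: [0.6214, 0.0087, 0.1741]
tcp_rot: [-179.9, 0.0, 126.2]
wrist_force: [-0.4, -0.4, -0.7]
opening: 0.0346
top 258 106 5.0
side 231 141 5.0
```

View pics/r2.png

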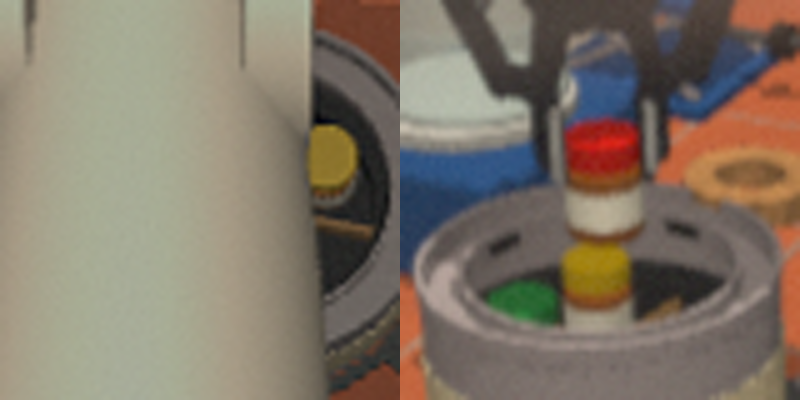

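```bash
python3 -m jog '{"turn":[[0,0,-0.92],[0,0,-0.92],[0,0,-0.92],[0,0,-0.92],[0,0,-0.92],[0,0,-0.92],[0,0,0],[0,0,0],[0,0,0],[0,0,0]],"delta_pos":[[-0.489,0.615,0],[-0.489,0.615,0],[-0.489,0.615,0],[-0.489,0.615,0],[-0.489,0.615,0],[-0.489,0.615,0],[0,0,-0.5],[0,0,-0.6],[0,0,-0.6],[0,0,-0.3]],"hand":[-1,-1,-1,-1,-1,-1,-1,-1,-1,-1]}'; python3 v.py r3 0.475,0.2,0.06 40
```

```text
time: 32.65
ee_pos: [0.4735, 0.1927, 0.0721]
tcp_rot: [-179.8, 0.2, 82.0]
wrist_force: [0.4, 0.3, -0.4]
opening: 0.0348
top 188 166 5.0
side 251 241 5.0
```

View pics/r3.png

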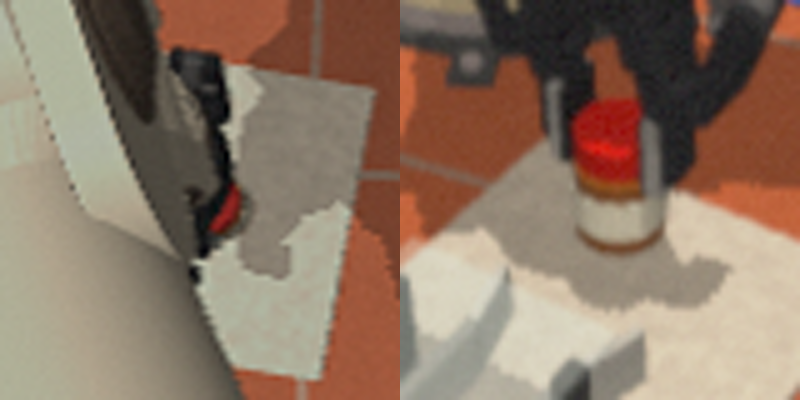

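```bash
python3 -m jog '{"turn":[[0,0,0],[0,0,0],[0,0,0],[0,0,0],[0,0,0],[0,0,0],[0,0,0],[0,0,0],[0,0,0],[0,0,0]],"delta_pos":[[0.01,0,-0.4],[0,0,-0.2],[0,0,-0.1],[0,0,-0.04],[0,0,-0.02],[0,0,0],[0,0,0],[0,0,0],[0,0,0],[0,0,0]],"hand":[-1,-1,-1,-1,-1,-1,-1,-1,-1,-1]}'
python3 - <<'E'
from m import *
o=bot.get_obs();print(o["wrist_force"].round(1),o["ee_pos"].round(4))
E
```

```text
time: 33.75
ee_pos: [0.4757, 0.1932, 0.0374]
tcp_rot: [180.0, 0.1, 82.0]
wrist_force: [-0.5, 1.0, -0.8]
opening: 0.0349
[-0.5  1.  -0.8] [0.4757 0.1932 0.0374]
```

```bash
python3 -m jog '{"turn":[[0,0,0],[0,0,0],[0,0,0],[0,0,0],[0,0,0],[0,0,0],[0,0,0],[0,0,0],[0,0,0],[0,0,0]],"delta_pos":[[0,0,-0.03],[0,0,-0.02],[0,0,-0.02],[0,0,0],[0,0,0],[0,0,0],[0,0,0],[-0.04,-0.3,0],[-0.04,-0.3,0],[-0.04,-0.3,0]],"hand":[-1,-1,-1,-1,0.2,0.2,0.2,0.2,0.2,0.2]}'; python3 v.py r4 0.475,0.2,0.06 40
```

```text
time: 34.75
ee_pos: [0.4693, 0.1467, 0.0337]
tcp_rot: [180.0, 0.1, 82.0]
wrist_force: [-0.5, 0.3, 0.5]
opening: 0.0511
top 188 166 5.0
side 251 241 5.0
```

View pics/r4.png

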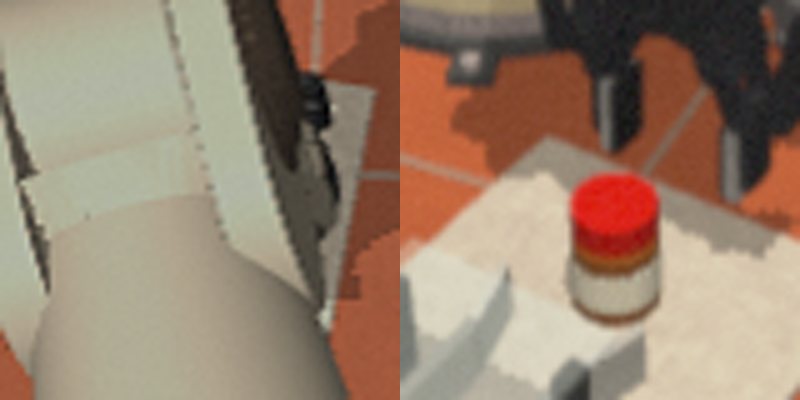

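```bash
python3 -m jog '{"turn":[[0,0,0],[0,0,0],[0,0,0],[0,0,0],[0,0,0],[0,0,0],[0,0,0],[0,0,0],[0,0,0],[0,0,0]],"delta_pos":[[0,0,0],[0,0,-0.1],[0,0,-0.1],[0,0,-0.1],[0,0,0],[0.028,0.198,0],[0.028,0.198,0],[0.02,0.14,0],[0.02,0.14,0],[0.02,0.14,0]],"hand":[-1,-1,-1,-1,-1,-1,-1,-1,-1,-1]}'; python3 v.py r5 0.475,0.22,0.06 40
```

```text
time: 35.85
ee_pos: [0.4755, 0.1898, 0.0188]
tcp_rot: [180.0, 0.1, 82.0]
wrist_force: [0.3, -1.3, 0.6]
opening: 0.0001
top 181 166 5.0
side 247 247 5.0
```

View pics/r5.png

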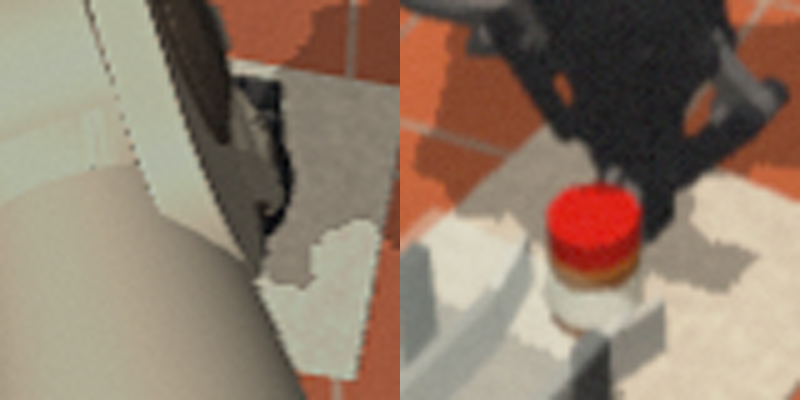

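```bash
python3 -m jog '{"turn":[[0,0,0],[0,0,0],[0,0,0],[0,0,0],[0,0,0],[0,0,0],[0,0,0],[0,0,0],[0,0,0],[0,0,0]],"delta_pos":[[0.018,0.127,0],[0.018,0.127,0],[0.018,0.127,0],[0.018,0.127,0],[0.018,0.127,0],[0.018,0.127,0],[0.018,0.127,0],[0.018,0.127,0],[0,0,0],[0,0,0]],"hand":[-1,-1,-1,-1,-1,-1,-1,-1,-1,-1]}'; python3 v.py r6 0.48,0.24,0.06 40
```

```text
time: 36.95
ee_pos: [0.4826, 0.2399, 0.0187]
tcp_rot: [180.0, 0.1, 82.0]
wrist_force: [0.3, -0.2, -0.4]
opening: 0.0002
top 173 164 5.0
side 239 253 5.0
```

View pics/r6.png

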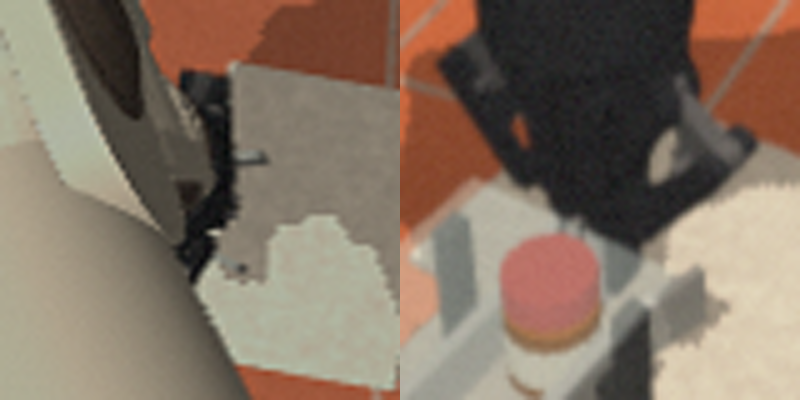

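```bash
python3 -m jog '{"turn":[[0,0,0],[0,0,0],[0,0,0],[0,0,0.5],[0,0,0.5],[0,0,0.9],[0,0,0.9],[0,0,0.9],[0,0,0.9],[0,0,0.7]],"delta_pos":[[-0.04,-0.3,0],[-0.08,-0.6,0],[-0.08,-0.6,0],[0,0,0.6],[0,0,0.8],[0,0,0.8],[0,0,0.8],[0,0,0.6],[0,0,0],[0,0,0]],"hand":[-1,-1,-1,-1,-1,0.05,0.05,0.05,0.05,0.05]}'
python3 - <<'E'
from j import *
c=camera("top"); C=np.array([.6447,-.02])
for n,v in caps(c,.092,(280,112,340,172)).items(): d=v[0]-C; print(n,v,"r",np.hypot(*d).round(4),"ang",np.degrees(np.arctan2(d[1],d[0])).round(1))
save(c,"y0",scale=1.25)
E
```

```text
time: 38.05
ee_pos: [0.4729, 0.1639, 0.2001]
tcp_rot: [179.9, 0.1, 124.7]
wrist_force: [-0.8, -0.9, 0.7]
opening: 0.0447
yellow (array([ 0.6665, -0.0524]), 134, (np.float64(322.7), np.float64(137.0)), 6.5) r 0.0391 ang -56.1
green (array([0.6769, 0.0025]), 141, (np.float64(302.6), np.float64(132.8)), 6.7) r 0.0393 ang 34.9
```

View pics/y0.png

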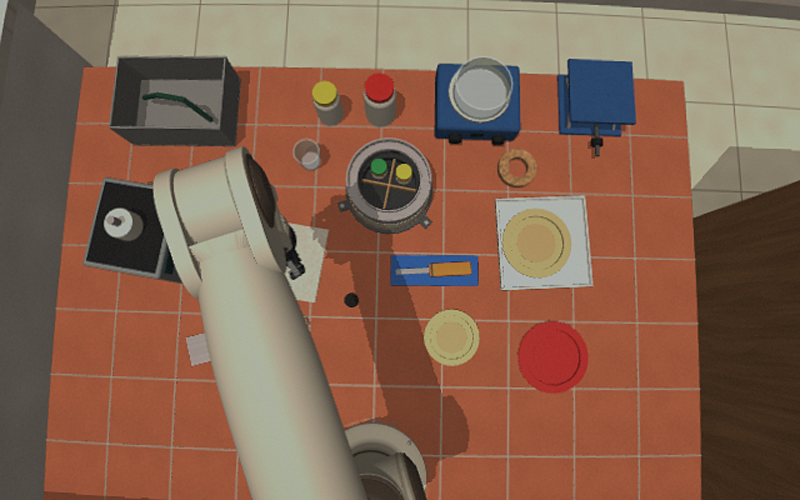

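```bash
python3 -m jog '{"turn":[[0,0,0],[0,0,0],[0,0,0],[0,0,0],[0,0,0],[0,0,0],[0,0,0],[0,0,0],[0,0,0],[0,0,0]],"delta_pos":[[0.553,-0.618,0],[0.553,-0.618,0],[0.553,-0.618,0],[0.553,-0.618,0],[0.553,-0.618,0],[0.553,-0.618,0],[0.553,-0.618,0],[0,0,-0.3],[0,0,-0.5],[0,0,-0.5]],"hand":[0.05,0.05,0.05,0.05,0.05,0.05,0.05,0.05,0.05,0.05]}'; python3 v.py y1 0.65,-0.03,0.11 40
```

```text
time: 39.1
ee_pos: [0.6659, -0.0529, 0.1327]
tcp_rot: [180.0, 0.1, 124.2]
wrist_force: [0.9, -0.5, -0.0]
opening: 0.0451
top 274 100 5.0
side 230 150 5.0
```

View pics/y1.png

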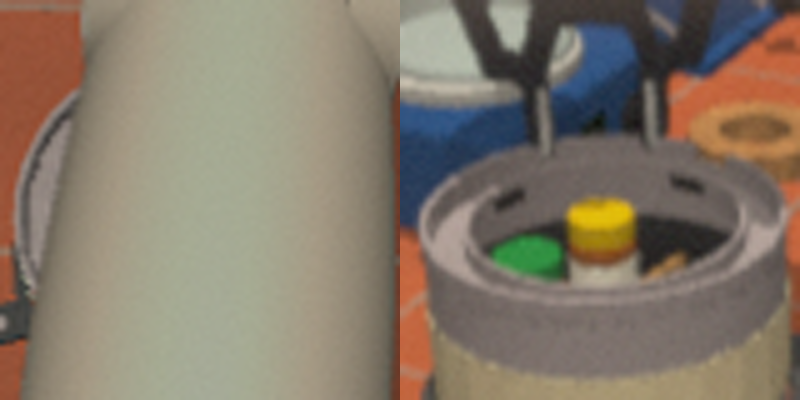

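```bash
python3 -m jog '{"turn":[[0,0,0],[0,0,0],[0,0,0],[0,0,0],[0,0,0],[0,0,0],[0,0,0],[0,0,0],[0,0,0],[0,0,0]],"delta_pos":[[0,0,-0.5],[0,0,-0.4],[0,0,-0.2],[0,0,-0.1],[0,0,-0.07],[0,0,0],[0,0,0],[0,0,0],[0,0,0],[0,0,0]],"hand":[0.05,0.05,0.05,0.05,0.05,0.05,-1,-1,-1,-1]}';python3 -m jog '{"turn":[[0,0,0],[0,0,0],[0,0,0],[0,0,0],[0,0,0],[0,0,0],[0,0,-0.9],[0,0,-0.9],[0,0,-0.9],[0,0,-0.9]],"delta_pos":[[0,0,0.2],[0,0,0.4],[0,0,0.5],[0,0,0.5],[0,0,0.5],[0,0,0],[-0.38,0.49,0],[-0.38,0.49,0],[-0.38,0.49,0],[-0.38,0.49,0]],"hand":[-1,-1,-1,-1,-1,-1,-1,-1,-1,-1]}'; python3 v.py y2 0.58,0.05,0.16 40
```

```text
time: 40.2
ee_pos: [0.6667, -0.0516, 0.0714]
tcp_rot: [179.9, 0.2, 124.4]
wrist_force: [-0.3, -0.6, 6.3]
opening: 0.0349
time: 41.2
ee_pos: [0.5891, 0.0472, 0.1746]
tcp_rot: [-180.0, 0.1, 95.3]
wrist_force: [0.7, 0.2, -0.6]
opening: 0.0349
top 241 121 5.0
side 238 151 5.0
```

View pics/y2.png

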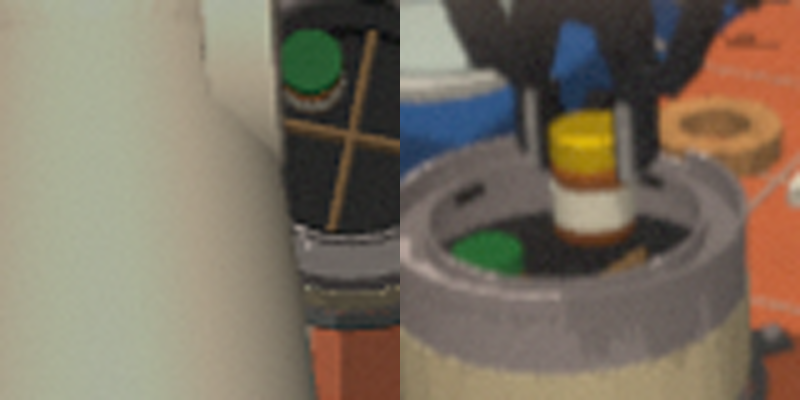

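```bash
python3 -m jog '{"turn":[[0,0,-0.6],[0,0,-0.6],[0,0,-0.46],[0,0,0],[0,0,0],[0,0,0],[0,0,0],[0,0,0],[0,0,0],[0,0,0]],"delta_pos":[[-0.454,0.584,0],[-0.454,0.584,0],[-0.454,0.584,0],[-0.454,0.584,0],[-0.454,0.584,0],[0,0,-0.5],[0,0,-0.6],[0,0,-0.6],[0,0,-0.3],[0,0,0]],"hand":[-1,-1,-1,-1,-1,-1,-1,-1,-1,-1]}'; python3 -m jog '{"turn":[[0,0,0],[0,0,0],[0,0,0],[0,0,0],[0,0,0],[0,0,0],[0,0,0],[0,0,0],[0,0,0],[0,0,0]],"delta_pos":[[0,0,-0.4],[0,0,-0.2],[0,0,-0.1],[0,0,-0.05],[0,0,-0.03],[0,0,-0.02],[0,0,0],[0,0,0],[0,0,0],[0,0,0]],"hand":[-1,-1,-1,-1,-1,-1,-1,-1,-1,-1]}'; python3 v.py y3 0.475,0.2,0.05 40
```

```text
time: 42.3
ee_pos: [0.4756, 0.1918, 0.0731]
tcp_rot: [-179.8, 0.2, 82.4]
wrist_force: [-0.2, 0.2, 0.1]
opening: 0.0345
time: 43.3
ee_pos: [0.4767, 0.1925, 0.0354]
tcp_rot: [180.0, 0.1, 82.3]
wrist_force: [0.4, -0.0, -0.5]
opening: 0.0349
top 189 166 5.0
side 252 245 5.0
```

View pics/y3.png

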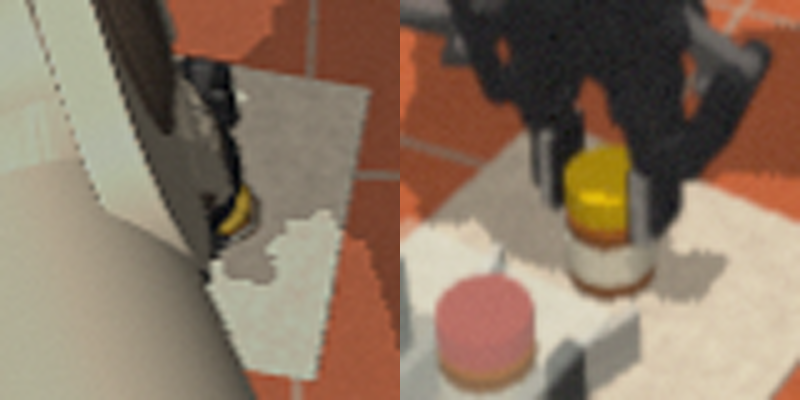

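Lower the last 1.5 mm, release and back off.

```bash
python3 -m jog '{"turn":[[0,0,0],[0,0,0],[0,0,0],[0,0,0],[0,0,0],[0,0,0],[0,0,0],[0,0,0],[0,0,0],[0,0,0]],"delta_pos":[[0,0,-0.02],[0,0,-0.015],[0,0,0],[0,0,0],[0,0,0],[0,0,0],[0,0,0],[-0.04,-0.3,0],[-0.04,-0.3,0],[-0.04,-0.3,0]],"hand":[-1,-1,-1,0.2,0.2,0.2,0.2,0.2,0.2,0.2]}'; python3 v.py y4 0.475,0.2,0.06 40
```

```text
time: 44.4
ee_pos: [0.4703, 0.146, 0.0335]
tcp_rot: [180.0, 0.1, 82.3]
wrist_force: [1.2, -0.0, -0.9]
opening: 0.0515
top 188 166 5.0
side 251 241 5.0
```

View pics/y4.png

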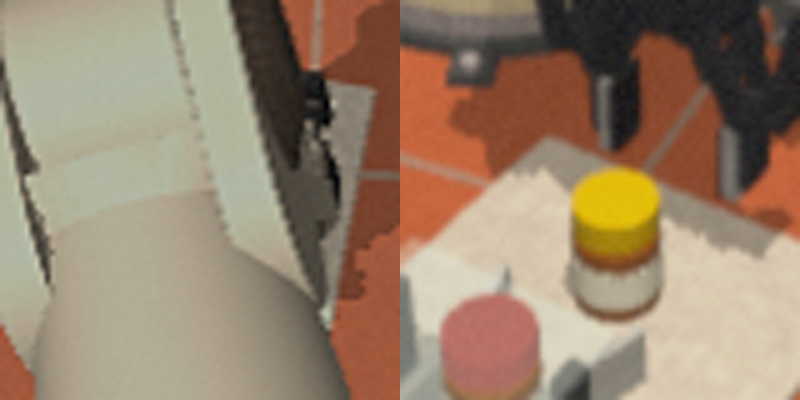

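```bash
python3 -m jog '{"turn":[[0,0,0],[0,0,0],[0,0,0],[0,0,0],[0,0,0],[0,0,0],[0,0,0],[0,0,0],[0,0,0],[0,0,0]],"delta_pos":[[-0.03,0,0],[0,0,-0.1],[0,0,-0.1],[0,0,-0.1],[0,0,0],[0.028,0.198,0],[0.028,0.198,0],[0.02,0.14,0],[0.02,0.14,0],[0.02,0.14,0]],"hand":[-1,-1,-1,-1,-1,-1,-1,-1,-1,-1]}';python3 -m jog '{"turn":[[0,0,0],[0,0,0],[0,0,0],[0,0,0],[0,0,0],[0,0,0],[0,0,0],[0,0,0],[0,0,0],[0,0,0]],"delta_pos":[[0.018,0.127,0],[0.018,0.127,0],[0.018,0.127,0],[0.018,0.127,0],[0.018,0.127,0],[0.018,0.127,0],[0.018,0.127,0],[0.018,0.127,0],[0,0.01,0],[0,0,0]],"hand":[-1,-1,-1,-1,-1,-1,-1,-1,-1,-1]}'; python3 v.py y5 0.48,0.24,0.06 40
```

```text
time: 45.5
ee_pos: [0.4751, 0.1891, 0.0186]
tcp_rot: [180.0, 0.1, 82.4]
wrist_force: [0.9, -1.5, 0.8]
opening: -0.0001
time: 46.5
ee_pos: [0.4821, 0.2398, 0.0184]
tcp_rot: [180.0, 0.1, 82.4]
wrist_force: [-0.7, 0.6, 0.3]
opening: -0.0001
top 173 164 5.0
side 239 253 5.0
```

View pics/y5.png

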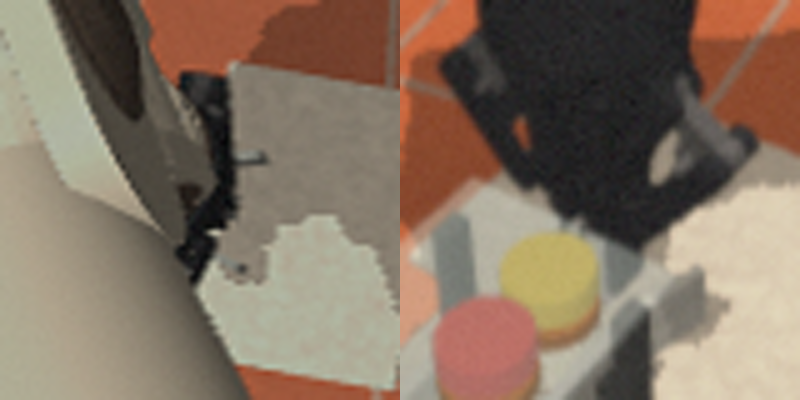

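```bash
python3 -m jog '{"turn":[[0,0,0],[0,0,0],[0,0,0],[0,0,-0.6],[0,0,-0.9],[0,0,-0.9],[0,0,-0.9],[0,0,-0.9],[0,0,-0.9],[0,0,-0.8]],"delta_pos":[[-0.04,-0.3,0],[-0.08,-0.6,0],[-0.08,-0.6,0],[0,0,0.6],[0,0,0.8],[0,0,0.8],[0,0,0.8],[0,0,0.6],[0,0,0],[0,0,0]],"hand":[-1,-1,-1,-1,-1,0.05,0.05,0.05,0.05,0.05]}'
python3 - <<'E'
from j import *
c=camera("top"); C=np.array([.6447,-.02])
for n,v in caps(c,.092,(280,112,340,172)).items(): d=v[0]-C; print(n,v,"r",np.hypot(*d).round(4),"ang",np.degrees(np.arctan2(d[1],d[0])).round(1))
save(c,"gr0",scale=1.25); print(bot.get_obs()["q"].round(1))
E
```

```text
time: 47.6
ee_pos: [0.4724, 0.1637, 0.1998]
tcp_rot: [179.9, -0.0, 34.8]
wrist_force: [0.4, 0.2, -0.6]
opening: 0.0448
green (array([0.6769, 0.0023]), 140, (np.float64(302.7), np.float64(132.8)), 6.6) r 0.0392 ang 34.7
[ 19.1  -2.4  -1.   91.4  -0.  164.7]
```

View pics/gr0.png

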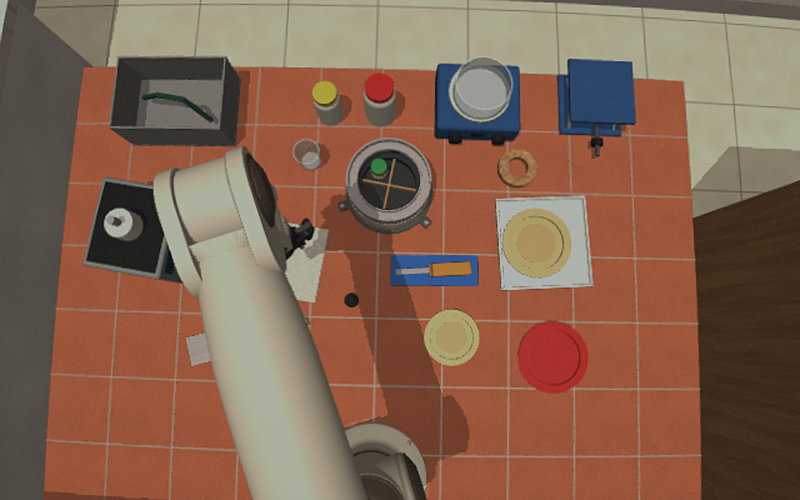

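```bash
python3 -m jog '{"turn":[[0,0,0],[0,0,0],[0,0,0],[0,0,0],[0,0,0],[0,0,0],[0,0,0],[0,0,0],[0,0,0],[0,0,0]],"delta_pos":[[0.584,-0.461,0],[0.584,-0.461,0],[0.584,-0.461,0],[0.584,-0.461,0],[0.584,-0.461,0],[0.584,-0.461,0],[0.584,-0.461,0],[0,0,-0.3],[0,0,-0.5],[0,0,-0.5]],"hand":[0.05,0.05,0.05,0.05,0.05,0.05,0.05,0.05,0.05,0.05]}'; python3 v.py g2 0.66,-0.01,0.11 40
```

```text
time: 48.65
ee_pos: [0.6765, 0.0019, 0.1324]
tcp_rot: [180.0, 0.1, 35.2]
wrist_force: [0.9, 0.3, 0.4]
opening: 0.0446
top 266 97 5.0
side 222 153 5.0
```

View pics/g2.png

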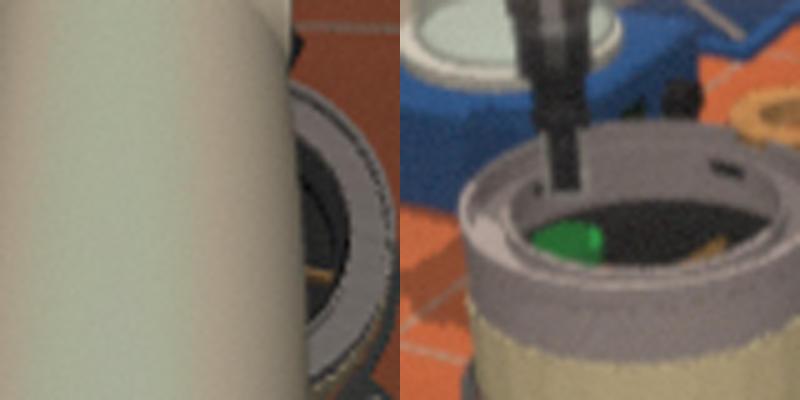

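```bash
python3 -m jog '{"turn":[[0,0,0],[0,0,0],[0,0,0],[0,0,0],[0,0,0],[0,0,0],[0,0,0],[0,0,0],[0,0,0],[0,0,0]],"delta_pos":[[0,0,-0.5],[0,0,-0.4],[0,0,-0.2],[0,0,-0.1],[0,0,-0.07],[0,0,0],[0,0,0],[0,0,0],[0,0,0],[0,0,0]],"hand":[0.05,0.05,0.05,0.05,0.05,0.05,-1,-1,-1,-1]}';python3 -m jog '{"turn":[[0,0,0],[0,0,0],[0,0,0],[0,0,0],[0,0,0],[0,0,0],[0,0,0.7],[0,0,0.7],[0,0,0.7],[0,0,0.7]],"delta_pos":[[0,0,0.2],[0,0,0.4],[0,0,0.5],[0,0,0.5],[0,0,0.5],[0,0,0],[-0.45,0.42,0],[-0.45,0.42,0],[-0.45,0.42,0],[-0.45,0.42,0]],"hand":[-1,-1,-1,-1,-1,-1,-1,-1,-1,-1]}'; python3 v.py g3 0.58,0.09,0.16 40
```

```text
time: 49.75
ee_pos: [0.6771, 0.0032, 0.0712]
tcp_rot: [179.9, 0.0, 35.1]
wrist_force: [-0.5, -0.4, 5.9]
opening: 0.0348
time: 50.75
ee_pos: [0.5853, 0.0878, 0.1741]
tcp_rot: [-180.0, 0.1, 57.8]
wrist_force: [1.2, 1.0, -0.4]
opening: 0.0345
top 226 121 5.0
side 229 159 5.0
```

View pics/g3.png

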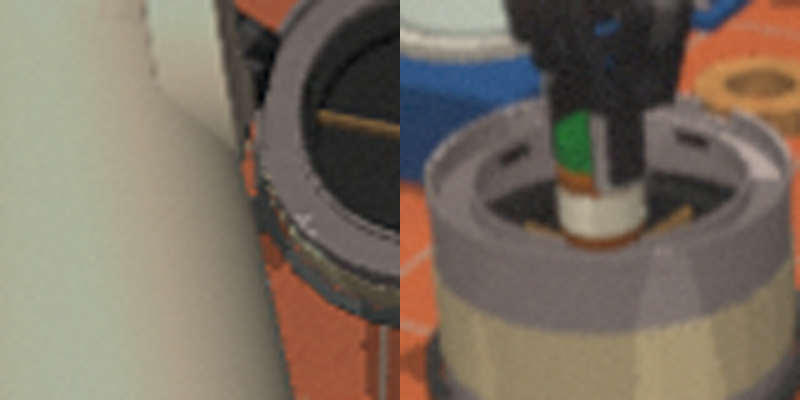

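```bash
python3 -m jog '{"turn":[[0,0,0.6],[0,0,0.6],[0,0,0.6],[0,0,0.6],[0,0,0.6],[0,0,0],[0,0,0],[0,0,0],[0,0,0],[0,0,0]],"delta_pos":[[-0.438,0.422,0],[-0.438,0.422,0],[-0.438,0.422,0],[-0.438,0.422,0],[-0.438,0.422,0],[0,0,-0.5],[0,0,-0.6],[0,0,-0.6],[0,0,-0.3],[0,0,0]],"hand":[-1,-1,-1,-1,-1,-1,-1,-1,-1,-1]}'; python3 -m jog '{"turn":[[0,0,0],[0,0,0],[0,0,0],[0,0,0],[0,0,0],[0,0,0],[0,0,0],[0,0,0],[0,0,0],[0,0,0]],"delta_pos":[[0,0,-0.4],[0,0,-0.2],[0,0,-0.1],[0,0,-0.05],[0,0,-0.03],[0,0,-0.02],[0,0,0],[0,0,0],[0,0,0],[0,0,0]],"hand":[-1,-1,-1,-1,-1,-1,-1,-1,-1,-1]}'; python3 v.py g4 0.475,0.2,0.05 40
```

```text
time: 51.85
ee_pos: [0.476, 0.192, 0.0727]
tcp_rot: [-179.8, 0.2, 81.5]
wrist_force: [-0.5, 0.1, -0.3]
opening: 0.0347
time: 52.85
ee_pos: [0.4772, 0.1928, 0.0351]
tcp_rot: [180.0, 0.1, 81.5]
wrist_force: [0.7, -0.3, -0.9]
opening: 0.0347
top 189 166 5.0
side 252 245 5.0
```

View pics/g4.png

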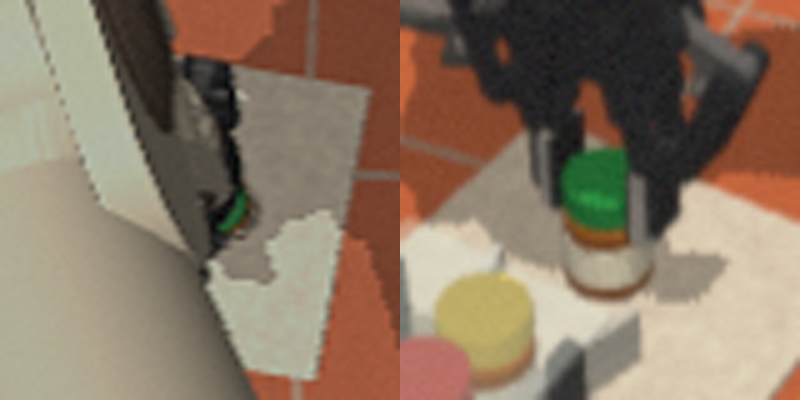

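```bash
python3 -m jog '{"turn":[[0,0,0],[0,0,0],[0,0,0],[0,0,0],[0,0,0],[0,0,0],[0,0,0],[0,0,0],[0,0,0],[0,0,0]],"delta_pos":[[-0.01,0,-0.02],[-0.01,0,-0.01],[0,0,0],[0,0,0],[0,0,0],[0,0,0],[0,0,0],[-0.04,-0.3,0],[-0.04,-0.3,0],[-0.04,-0.3,0]],"hand":[-1,-1,-1,0.2,0.2,0.2,0.2,0.2,0.2,0.2]}'; python3 v.py g5 0.475,0.2,0.06 40
```

```text
time: 53.95
ee_pos: [0.4697, 0.1463, 0.0335]
tcp_rot: [180.0, 0.1, 81.5]
wrist_force: [0.2, -0.4, 0.3]
opening: 0.0514
top 188 166 5.0
side 251 241 5.0
```

View pics/g5.png

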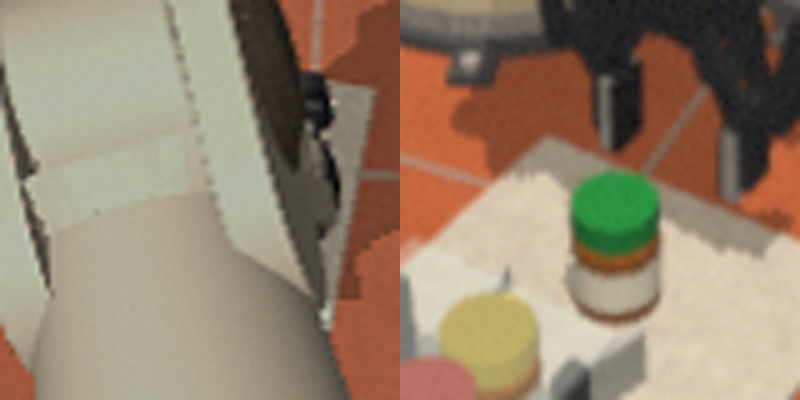

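```bash
python3 -m jog '{"turn":[[0,0,0],[0,0,0],[0,0,0],[0,0,0],[0,0,0],[0,0,0],[0,0,0],[0,0,0],[0,0,0],[0,0,0]],"delta_pos":[[-0.02,0,0],[0,0,-0.1],[0,0,-0.1],[0,0,-0.1],[0,0,0],[0.028,0.198,0],[0.028,0.198,0],[0.02,0.14,0],[0.02,0.14,0],[0.02,0.14,0]],"hand":[-1,-1,-1,-1,-1,-1,-1,-1,-1,-1]}';python3 -m jog '{"turn":[[0,0,0],[0,0,0],[0,0,0],[0,0,0],[0,0,0],[0,0,0],[0,0,0],[0,0,0],[0,0,0],[0,0,0]],"delta_pos":[[0.018,0.127,0],[0.018,0.127,0],[0.018,0.127,0],[0.018,0.127,0],[0.018,0.127,0],[0.018,0.127,0],[0.018,0.127,0],[0.018,0.127,0],[0.009,0.06,0],[0,0,0]],"hand":[-1,-1,-1,-1,-1,-1,-1,-1,-1,-1]}'; python3 v.py g6 0.48,0.24,0.06 40
```

```text
time: 55.05
ee_pos: [0.475, 0.1893, 0.0186]
tcp_rot: [180.0, 0.1, 81.6]
wrist_force: [-0.5, -0.8, -1.0]
opening: 0.0
time: 56.05
ee_pos: [0.4825, 0.2424, 0.0184]
tcp_rot: [180.0, 0.1, 81.5]
wrist_force: [-0.5, -2.8, -0.5]
opening: -0.0
top 173 164 5.0
side 239 253 5.0
```

View pics/g6.png

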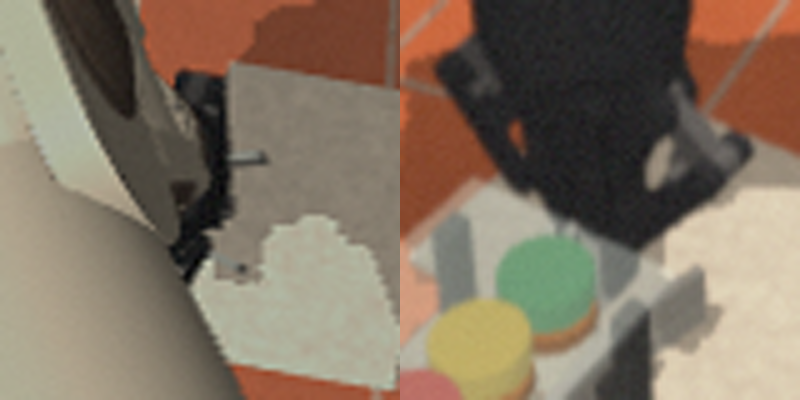

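```bash
python3 -m jog '{"turn":[[0,0,0],[0,0,0],[0,0,0],[0,0,0],[0,0,0],[0,0,0],[0,0,0],[0,0,0],[0,0,0],[0,0,0]],"delta_pos":[[-0.04,-0.3,0],[-0.08,-0.6,0],[-0.08,-0.6,0],[0,0,0.6],[0,0,0.8],[-0.2,-0.4,0.8],[-0.2,-0.8,0.4],[-0.2,-0.8,0],[-0.2,-0.8,0],[-0.2,-0.8,0]],"hand":[-1,-1,-1,-1,-1,-1,-1,-1,-1,-1]}';python3 -m jog '{"turn":[[0,0,0],[0,0,0],[0,0,0],[0,0,0],[0,0,0],[0,0,0],[0,0,0],[0,0,0],[0,0,0],[0,0,0]],"delta_pos":[[-0.1,-0.9,0],[-0.1,-0.9,0],[-0.1,-0.9,0],[-0.1,-0.9,0],[-0.1,-0.9,0],[0,0,0],[0,0,0],[0,0,0],[0,0,0],[0,0,0]],"hand":[-1,-1,-1,-1,-1,-1,-1,-1,-1,-1]}'
python3 - <<'E'
from j import *
c=camera("top"); save(c,"end_top",scale=1.25); s=camera("side"); save(s,"end_side",scale=1.25)
O=np.array([.4837,.2577]);d=np.array([.1382,.9904]);n=np.array([d[1],-d[0]])
hsv=cv2.cvtColor(c["frame"],cv2.COLOR_RGB2HSV).astype(int);H,S,V=[hsv[...,i] for i in range(3)]
for nm,m in dict(red=((H<7)|(H>172))&(S>60),yellow=(H>22)&(H<34)&(S>70),green=(H>45)&(H<85)&(S>50)).items():
    k=np.zeros_like(m);k[178:225,165:225]=m[178:225,165:225]
    if k.sum()<8: print(nm,'none');continue
    k=big(k);v,u=np.nonzero(k);p=onz(c,u.mean(),v.mean(),.054)[:2]-O;print(nm,k.sum(),"along",p@d,"across",p@n)
E
```

```text
time: 57.15
ee_pos: [0.4216, -0.0145, 0.1488]
tcp_rot: [179.9, 0.1, 81.6]
wrist_force: [0.8, 0.2, -0.3]
opening: 0.0003
time: 58.15
ee_pos: [0.3978, -0.2368, 0.1487]
tcp_rot: [180.0, 0.1, 81.6]
wrist_force: [0.1, 0.3, -0.2]
opening: 0.0003
red 131 along 0.08576585643481971 across 0.0007357160617752594
yellow 116 along 0.05053293083903102 across 0.0017137025261272755
green 127 along 0.014404429569011737 across -0.0012234237829986706
```

View pics/end_top.png

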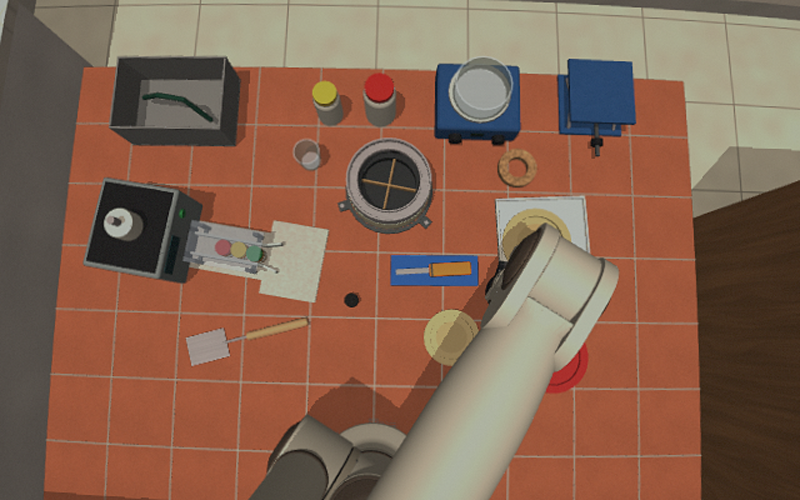

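View pics/end_side.png

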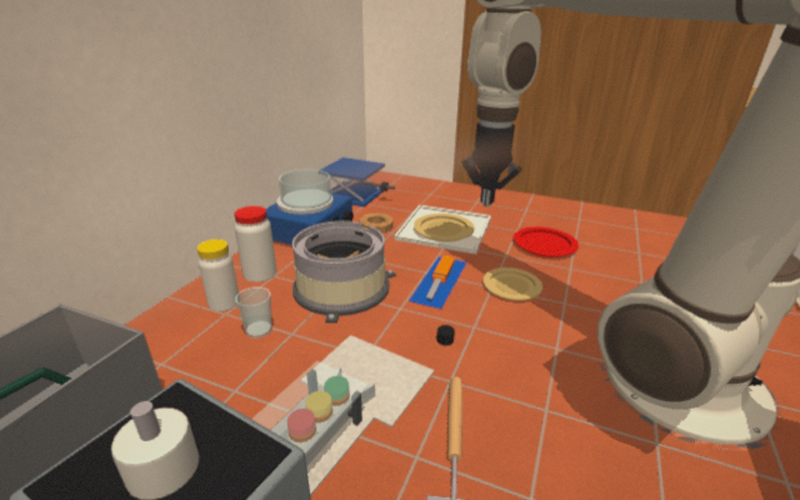

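The tin is empty, with no blue jar. The red, yellow and green jars stand upright under the guard, the bar is on its mat, the lid is flat in the tray and the arm is clear. I'm handing in.

```bash
python3 -c "
from workcell import ticket
print(ticket.job_done())"
```

```text
the job is handed in; nothing more can be done
None
```

The job is handed in, at about 58 s of the 210 s; no verdict was reported. I set the bar's blade through the notch and levered the lid up until its grip let go. The bar went back on its mat, the lid lies right way up in the white tray, and the three jars present (red, yellow, green; no blue) are in under the guard.

Last checks:
- **Jars:** by the top camera their centres are about 14 mm (green), 51 mm (yellow) and 86 mm (red) inside the guard's front edge. All are within 2 mm of the lane's centre line, and both views show them upright.
- **Lid:** it looks flat in both views, but it is off centre by about 5 mm one way and 13 to 19 mm the other, within the 30 mm allowed. My two estimates of the tray's centre differ by about 6 mm, hence the range. I measured this just after placing it and did not repeat it, because the arm partly hid the tray at the end.
- **Lever-up:** I worked out the lift, about 7 mm, from the bar's pose, and wrist moments showed the lid resisting. The contact forces that are judged can't be read directly. A depth fit of the lid afterwards showed it raised 4 to 5 mm and nearly level, not tilted as expected.
- **Bar and bystanders:** the bar lies on its mat and the bystanders look unmoved, both judged by eye in the last pictures, not measured.

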